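# Put the read data cartridge away in its case

### The arm

A 6-joint arm with a two-finger parallel gripper is mounted at the origin on the work surface. World frame = base frame: x ahead of the robot, y to its left, z up, the work surface at z = 0. Lengths are in m, angles in rad, forces in N, time in s.
With the tool pointing down it reaches from about 0.35 to 0.975 m from the base axis. Payload 4.9 kg.
Tool frame: the origin (TCP) lies midway between the tips of the shut fingers; the grasp point (between the pads) lies r.grasp_offset behind it (r.grasp_offset is the distance from the TCP to the grasp point, in m); x points along the fingers, y is the direction in which the jaws open and shut, and the axes are right-handed (so a half turn about x gives the same grasp; the last joint's range is limited). The gripper opens to 85 mm and grips with 20 to 120 N. Pads are 22 mm wide; open, the fingers measure 114 mm over their backs; the gripper's body (76 mm by 85 mm) begins 54 mm behind the grasp point. The pads swing forward as they close: fully open they stand 13 mm farther back than shut.
Start: joints at [1.19, 0.053, 1.613, -0, 1.476, -0.119], TCP at [0.162, 0.604, 0.231] pointing down, gripper open.
Joint ranges: [-3.01, 3.01], [-1.01, 2.22], [0.06, 2.58], [-1.02, 4.17], [0.09, 2.62], [-3.14, 3.14]. Speed limits (rad/s): [2.57, 2.57, 3.14, 3.14, 3.14, 3.14].

### API

Orientations are given as a unit quaternion [w, x, y, z].
In Python, from workcell import r gives the robot as it stands. The module is installed in compiled form; this text tells all that it offers.
- The arm moves only by the shell command python3 -m crank 'ROWS' [FORCE]. ROWS is JSON, a list of rows, each a list of 7 numbers: the finger opening in mm, from 0 to 85.4, then the shift along the world's x, y, z in mm, then the turn, a rotation vector about the world's x, y, z in degrees. A call has 1 to 20 rows; each row is the pose to reach, as a shift and turn from the pose commanded when the call began; what a row does not reach only later rows make up. A row lasts 1/10 s, in which the tool goes at most 50 mm and 8.59 degrees, less where a joint would pass 70% of its speed; a pose out of reach is approached as far as the arm can. A call with a gripper value outside its range is refused whole. The fingers move at their own pace and stop on an object; FORCE is the grip in N (left out, the last holds). Time passes only in rows, so rows that repeat a pose let the fingers close. It gives the time, the measured TCP pose, the force and the opening at its end, in the units of the state.
- r.read_state(): the state, without advancing time (a new reading comes with each control period).
- r.capture(name): name is "scene" or "top" or "wrist"; returns the picture (400x640x3 uint8, red, green, blue); there is no depth.
- r.get_calibration(name): a dict with "fx", "fy", "cx", "cy" (pixels), "eye" and "orientation" of the camera in the world. Camera axes: x right, y down, z forward; pixel columns grow to the right and rows downward; lengths in m; the calibration is good to about 2 mm. A picture is of the moment at which its call begins: read the wrist's pose just before it. get_calibration takes no time and is no camera call; for the wrist camera it gives the pose at the moment of the call.
- r.hand_in(): hands the job in, once; it reports no verdict.
The state is a dict: "time_s": time; "joint_pos": joint angles; "joint_vel": joint speeds; "joint_efforts": joint torques, N m; "ee_pos": TCP position; "ee_rot": TCP orientation; "wrist_force": force on the tool from outside, world axes, zero at the start; "wrist_torque": the same for the moment, N m; "gripper_width": finger opening in m.
Only numpy, scipy, OpenCV 4.12 (cv2) and the standard library are available. Lean on these libraries where they do the work, as an engineer would, in place of code of your own. Each camera call takes 0.05 s, during which the arm holds its last target.

### The job

The flat metal data cartridge lies flush in the bay of the reading station: press down its end beneath the scanner head, so that the other end tips up, then take it by that raised end. Lay it flat, right way up and lengthwise, on the two rails in the open compartment of the storage case without dropping it, and then slide the case's clear door fully shut against the frame. Leave the mug and the hand stamp where they stand.

Things in the scene. Friction and masses are not known exactly. Their poses are not given: they have to be found in the camera images.
- dock: Grey reading station, fixed, yaw varies. Origin at table height; x points away from the robot at yaw 0, y along its length, z up. Deck 40 mm high, x -60 to 105, y -95 to 80 mm. A recess in it, x -30 to 30, y -73 to 46 mm, holds the cartridge flush with the deck (2 mm gap at the sides). The +y end of the bay is under the scanner head; the -y end is open above.
- dock_head (a point): Middle of the lower front edge of the scanner head, dock frame (-22, 45, 160) mm. The head spans dock x -22 to 105, y 10 to 80, z 160 to 190 mm; its column x 55 to 105, y 10 to 80 mm. The cartridge's +y end beneath it is reached with the tool tilted about 30 to 45 degrees, coming from the front (-x), tip forward.
- dock_press (a point): Point on the deck level in the middle of the pressing area of the cartridge's +y end, 14 mm behind the head's front edge: dock frame (-8, 25, 40) mm. Fixed to the dock; it does not move with the cartridge. Its axes are the dock's.
- rocker (a joint): Hidden see-saw under the cartridge, rad: 0 = flush, 0.42 = fully tipped (stop). Axis along dock x, at dock y = 0, z = 31 mm. Pressing the cartridge 20 to 25 mm to the +y side of it with about 4 N turns it: the +y end sinks up to 16 mm, the -y end rises up to 28 mm. Stiff: stays where it is left. It is 36 mm wide, and a lip at its +y end stops the cartridge sliding.
- cartridge: Flat aluminium data cartridge 56 x 110 x 9 mm (x, y, z), about 100 g, blank label on top. Origin: centre of its underside; y along its length, z out of its top. Starts in the bay at dock (0, -15, 31) mm, axes as the dock's, spanning dock y -70 to 40 mm. Once tipped it can be gripped across its 56 mm width about 12 mm from the raised -y end.
- case: Dark steel storage case with aluminium tracks, fixed, yaw varies. Origin: centre of its underside; y lengthwise, z up. 168 (x) by 335 mm (y); walls 42 mm, side tracks and end frame (y = -163 mm) 54 mm high. Open compartment x -70 to 70, y -155 to -5 mm inside, floor 5 mm high; the other half (y over -5 mm) is a closed deck over which the open door stands.
- case_bay (a point): Centre of the compartment at the height of its two rails' tops, case frame (0, -80, 19) mm; axes as the case's. The rails run along y (at x = -14 and 14 mm, 8 mm wide, 140 mm long), 14 mm above the floor, so fingertips have room beside and below the cartridge. A cartridge laid there has its origin at this height.
- door (a joint): Sliding door of the case, m: 0 = fully shut against the end frame, 0.150 = fully open; it slides along the case's y, shutting towards -y. About 3 N moves it and it stays where it is left. Clear panel 151 x 162 mm, 6 mm thick, top face at z = 49 mm, with aluminium edge strips.
- door_handle (a point): Middle of the top edge of the door's handle, an upright aluminium bar in the middle of the door: 80 mm along the case's x, 10 mm thick along y, 24 mm tall (from z = 49 to 73 mm). It moves with the door. Can be pushed from its +y side with shut fingers or pinched from above.
- mug: White mug, 80 mm across, 90 mm tall, to be left alone. Origin: centre of its foot.
- stamp: Wooden hand stamp, a 32 x 65 mm block with a narrower grip on top, 52 mm tall, to be left alone. Origin: centre of its underside.

How it is judged:
By the outcome, as a careful person would: the job done as asked, in the order asked, and still so for the second after the job is handed in, with the robot touching nothing.
It also fails if it takes over 64 s, if anything falls off the work surface, if the arm or the gripper's body presses on something with over 40 N, if the wrist force passes 120 N, or if a joint passes its speed limit or range.

## Working session

There is one attempt and no reset: what is moved stays moved. The work goes in short steps, Python scripts to look and compute and a shell command to move; the robot and the scene stay as the last step left them, time stands still between calls to the robot, and variables do not carry over. Pictures are saved under pics/ and viewed, and the job is handed in when it is done.

```bash
mkdir -p pics; ls; python3 - <<'E'
from workcell import r
import cv2
s=r.read_state(); print(s, r.grasp_offset)
for n in ("scene","top","wrist"):
    print(n,r.get_calibration(n))
    im=r.capture(n); cv2.imwrite(f"pics/{n}0.png",im[:,:,::-1])
E
```

```text
pics
{'time_s': 0.0, 'joint_pos': array([ 1.18997299e+00,  5.34009033e-02,  1.61428573e+00, -1.65309515e-05,
        1.47598294e+00, -1.18991207e-01]), 'joint_vel': array([-0.00050815,  0.00183604,  0.00085673, -0.00139581, -0.00027504,
       -0.0003555 ]), 'joint_efforts': array([ 1.32181063e-03, -3.93706620e+01, -3.70165443e+01, -8.21990352e-05,
        7.04276143e-03, -2.83819773e-06]), 'ee_pos': array([0.16154998, 0.60312306, 0.23004064]), 'ee_rot': array([ 0.7008796 ,  0.0915939 ,  0.70123154, -0.09301976]), 'wrist_force': array([-0.41338568,  0.86850967, -0.72807443]), 'wrist_torque': array([0.02134292, 0.00524439, 0.05571293]), 'gripper_width': 0.08524402091110912} 0.0187
scene {'fx': 390.83628998859245, 'fy': 390.83628998859245, 'cx': 317.67334358922744, 'cy': 202.6613550876123, 'eye': array([1.20068874, 0.39166349, 0.73869916]), 'orientation': array([-0.18159391,  0.41838572,  0.80860212, -0.37167143])}
top {'fx': 402.4799641604009, 'fy': 402.4799641604009, 'cx': 320.6150919724535, 'cy': 198.37877666692415, 'eye': array([ 0.43891356, -0.04680661,  1.06070362]), 'orientation': array([-0.08277288,  0.74995626, -0.6521823 ,  0.07329741])}
wrist {'fx': 306.05891768947595, 'fy': 306.05891768947595, 'cx': 322.70257550272606, 'cy': 200.78296952828467, 'eye': array([0.09888702, 0.62045167, 0.372113  ]), 'orientation': array([0.10390886, 0.78647682, 0.60369243, 0.07882016])}
```

View pics/scene0.png

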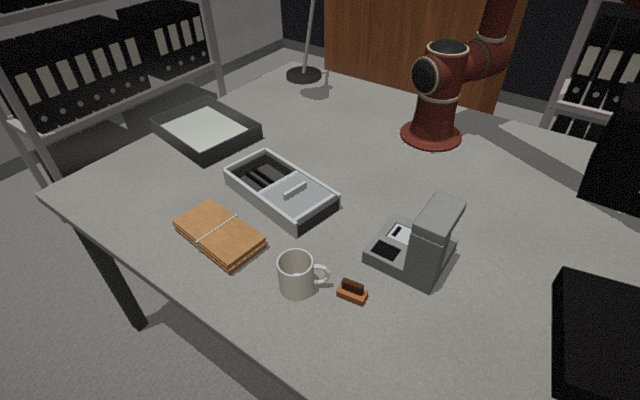

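View pics/top0.png

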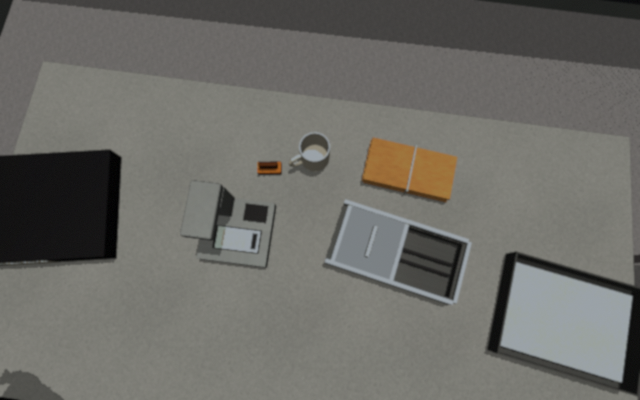

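View pics/wrist0.png

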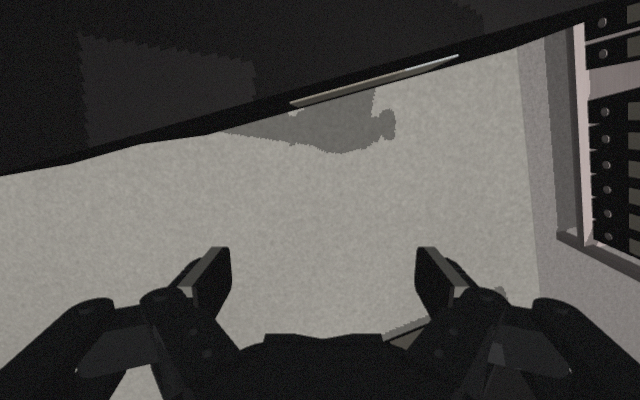

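The top view shows the dock (about 185–275, 180–265) with the head at its left, the case (328–468, 203–300) with the door open on its left half, and the mug (314, 150) and stamp (269, 168). Next I'll enlarge and measure.

```bash
cat > h.py <<'E'
from workcell import r
import numpy as np, cv2
from scipy.spatial.transform import Rotation as R
def rot(q): return R.from_quat([q[1],q[2],q[3],q[0]])
def ray(c,u,v):
    d=rot(c["orientation"]).apply([(u-c["cx"])/c["fx"],(v-c["cy"])/c["fy"],1.0]); return np.array(c["eye"]),d
def onz(c,u,v,z):
    e,d=ray(c,u,v); return e+d*(z-e[2])/d[2]
def proj(c,p):
    q=rot(c["orientation"]).inv().apply(np.array(p)-c["eye"]); q=np.atleast_2d(q)
    return np.c_[c["fx"]*q[:,0]/q[:,2]+c["cx"],c["fy"]*q[:,1]/q[:,2]+c["cy"]]
def tf(o,yaw,pts):
    c,s=np.cos(yaw),np.sin(yaw); p=np.atleast_2d(np.array(pts,float))/1000
    return np.c_[o[0]+c*p[:,0]-s*p[:,1],o[1]+s*p[:,0]+c*p[:,1],p[:,2]]
E
python3 - <<'E'
from h import *
c=r.get_calibration("top")
im=cv2.imread("pics/top0.png")
cv2.imwrite("pics/dockz.png",cv2.resize(im[165:285,170:330],None,fx=5,fy=5,interpolation=cv2.INTER_CUBIC))
cv2.imwrite("pics/casez.png",cv2.resize(im[190:310,318:478],None,fx=5,fy=5,interpolation=cv2.INTER_CUBIC))
print("up",onz(c,320,0,0),"c",onz(c,320,200,0),"r",onz(c,640,200,0))
for u,v in [(270,230),(400,250),(314,150),(269,168)]: print(u,v,onz(c,u,v,0.04))
E
```

```text
up [1.28757025 0.07171234 0.        ] c [ 0.67116638 -0.01474699  0.        ] r [ 0.7914146 -0.8714203  0.       ]
270 230 [0.56695869 0.09959289 0.04      ]
400 250 [ 0.562342   -0.23417657  0.04      ]
314 150 [0.79566907 0.01892377 0.04      ]
269 168 [0.72947001 0.12960691 0.04      ]
```

View pics/dockz.png

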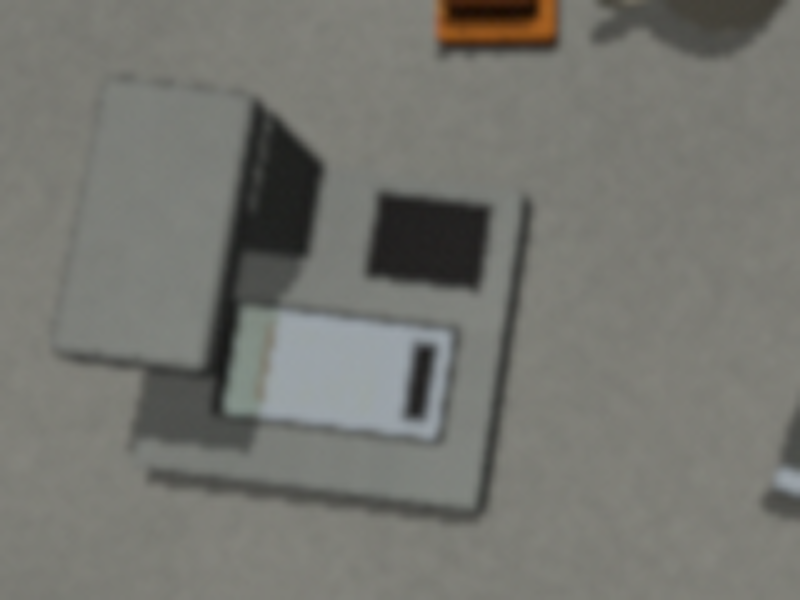

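View pics/casez.png

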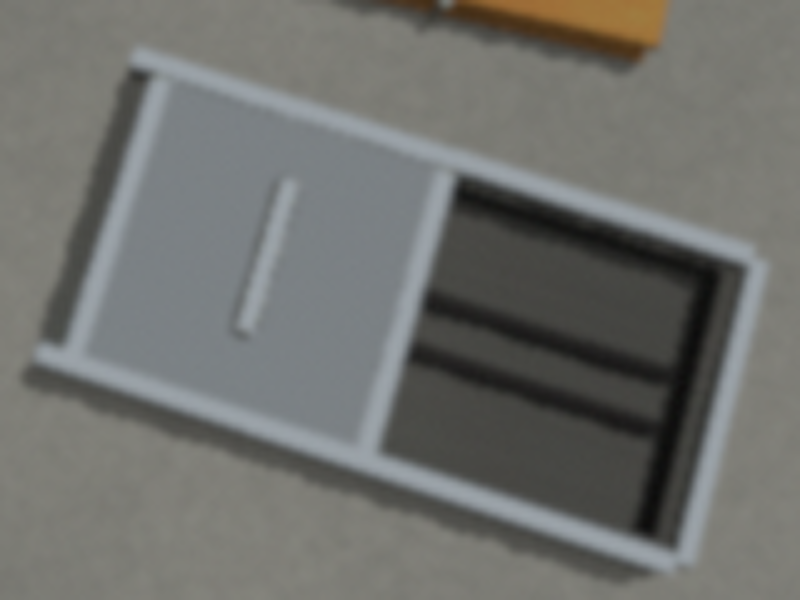

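```bash
cat >> h.py <<'E'
def fit(c,pix,pts):
    # rays onto planes, then rigid 2-D fit
    P=np.array([onz(c,u,v,p[2]/1000)[:2] for (u,v),p in zip(pix,pts)]); Q=np.array(pts,float)[:,:2]/1000
    a=Q-Q.mean(0); b=P-P.mean(0)
    yaw=np.arctan2((a[:,0]*b[:,1]-a[:,1]*b[:,0]).sum(),(a*b).sum())
    cs,sn=np.cos(yaw),np.sin(yaw); M=np.array([[cs,-sn],[sn,cs]])
    o=P.mean(0)-M@Q.mean(0)
    return o,yaw,((P-(Q@M.T+o))*1000).round(1)
E
python3 - <<'E'
from h import *
c=r.get_calibration("top")
z=lambda l,u0,v0:[(u0+(x+.5)/5-.5,v0+(y+.5)/5-.5) for x,y in l]
# dock
pix=z([(483,512),(527,200),(458,326),(440,440),(222,413)],170,165)
pts=[(-60,-95,40),(105,-95,40),(28,-70,40),(-28,-70,40),(-28,40,40)]
print(*fit(c,pix[:4],pts[:4])); 
o,yw,_=fit(c,pix[:4],pts[:4])
hp=z([(212,370),(258,98),(55,352)],170,165)
hq=[(-22,10,190),(105,10,190),(-22,80,190)]
print("head",*fit(c,hp,hq))
print("dock all",*fit(c,pix[:4]+hp,pts[:4]+hq))
# case
cp=z([(138,52),(768,258),(685,570),(38,355)],318,190)
cq=[(84,167.5,54),(84,-167.5,54),(-84,-167.5,54),(-84,167.5,54)]
print("case",*fit(c,cp,cq))
oc,yc,_=fit(c,cp,cq)
hh=z([(288,180),(244,332)],318,190)
for p in hh:
    w=onz(c,*p,0.073); d=w[:2]-oc; print("handle case",(np.cos(yc)*d[0]+np.sin(yc)*d[1])*1e3,(-np.sin(yc)*d[0]+np.cos(yc)*d[1])*1e3)
E
```

```text
[0.53191789 0.19086944] 0.016378325762455 [[ 0.1 -1.4]
 [-4.3  0.2]
 [ 3.3  0.6]
 [ 0.9  0.6]]
head [0.53290188 0.18985745] 0.024362680649178316 [[ 1.5  0.1]
 [-2.9  0.7]
 [ 1.4 -0.8]]
dock all [0.53225154 0.19051613] 0.01553832685388648 [[-0.1 -1.1]
 [-4.6  0.6]
 [ 3.   1. ]
 [ 0.6  0.9]
 [ 2.1 -0.7]
 [-2.4  1. ]
 [ 1.4 -1.7]]
case [ 0.5586429 -0.2280276] -0.1837143103700029 [[-3.5 -1.6]
 [-3.3  1.8]
 [ 4.6  2.3]
 [ 2.2 -2.5]]
handle case 38.18483214871468 74.79986804649842
handle case -40.288524529013635 73.53204232589898
```

```bash
python3 - <<'E'
from h import *
im=cv2.imread("pics/scene0.png")
cv2.imwrite("pics/sdock.png",cv2.resize(im[185:300,350:480],None,fx=5,fy=5,interpolation=cv2.INTER_CUBIC))
cv2.imwrite("pics/scase.png",cv2.resize(im[140:240,215:350],None,fx=5,fy=5,interpolation=cv2.INTER_CUBIC))
c=r.get_calibration("scene")
P=tf((.5323,.1905),.0155,[(-60,-95,40),(105,-95,40),(28,-70,40),(-28,-70,40),(-22,10,190),(105,10,190),(-22,80,190),(105,80,190)])
print(((proj(c,P)-[350,185])*5+2).round(0).tolist())
P=tf((.5586,-.228),-.1837,[(84,167.5,54),(84,-167.5,54),(-84,-167.5,54),(-84,167.5,54)])
print(((proj(c,P)-[215,140])*5+2).round(0).tolist())
E
```

```text
[[210.0, 131.0], [53.0, 325.0], [175.0, 249.0], [226.0, 184.0], [422.0, 17.0], [299.0, 183.0], [578.0, 74.0], [466.0, 252.0]]
[[394.0, 422.0], [25.0, 143.0], [248.0, 33.0], [626.0, 270.0]]
```

View pics/sdock.png

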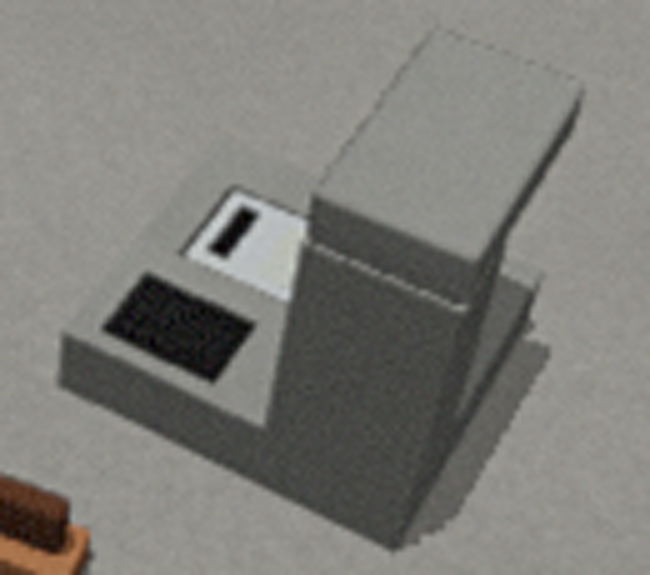

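View pics/scase.png

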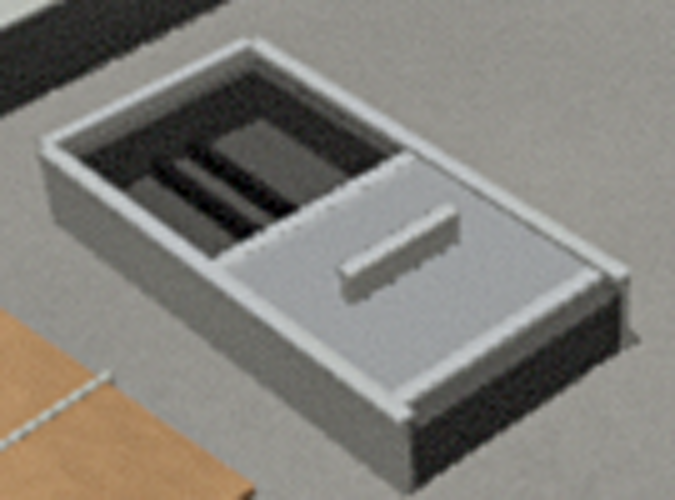

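```bash
python3 - <<'E'
from h import *
c=r.get_calibration("scene")
z=lambda l,u0,v0:[(u0+(x+.5)/5-.5,v0+(y+.5)/5-.5) for x,y in l]
print("dock",*fit(c,z([(62,335),(184,254),(235,188),(435,28),(312,195),(582,88),(475,262)],350,185),[(105,-95,40),(28,-70,40),(-28,-70,40),(-22,10,190),(105,10,190),(-22,80,190),(105,80,190)]))
print("case",*fit(c,z([(410,415),(42,143),(252,38),(628,272)],215,140),[(84,167.5,54),(84,-167.5,54),(-84,-167.5,54),(-84,167.5,54)]))
c=r.get_calibration("top"); im=cv2.imread("pics/top0.png")
z=lambda l,u0,v0:[(u0+(x+.5)/5-.5,v0+(y+.5)/5-.5) for x,y in l]
E
```

```text
dock [0.53550188 0.19688257] 0.003748266531006759 [[ 1.   1.9]
 [-2.  -0.9]
 [-2.4 -1.6]
 [ 0.6  1.1]
 [ 0.4  2.2]
 [ 3.6 -2.2]
 [-1.1 -0.5]]
case [ 0.55592136 -0.22311983] -0.1789936081807724 [[-5.  -1.7]
 [-3.9  3.2]
 [ 4.8  1.4]
 [ 4.1 -2.9]]
```

```bash
python3 - <<'E'
from h import *
s=r.read_state(); print(rot(s["ee_rot"]).as_matrix().round(3)); c=r.get_calibration("wrist")
print(rot(c["orientation"]).as_matrix().round(3)); print((rot(s["ee_rot"]).inv().apply(c["eye"]-s["ee_pos"])*1e3).round(1))
print(onz(c,320,200,0),onz(c,320,100,0))
E
```

```text
[[-0.001  0.259  0.966]
 [-0.002  0.966 -0.259]
 [-1.    -0.002 -0.   ]]
[[ 0.259  0.933  0.25 ]
 [ 0.966 -0.25  -0.068]
 [-0.001  0.259 -0.966]]
[-141.9    0.2  -65. ]
[0.19320355 0.59124682 0.        ] [0.07763898 0.62247822 0.        ]
```

```bash
python3 -m crank '[[0,0,0,100,0,0,0],[0,0,0,120,0,0,0],[0,438,-504,120,0,0,15],[0,438,-504,120,0,0,15],[0,438,-504,120,0,0,15],[0,438,-504,120,0,0,15],[0,438,-504,120,0,0,15],[0,438,-504,120,0,0,15],[0,438,-504,120,0,0,15],[0,438,-504,120,0,0,15],[0,438,-504,120,0,0,15],[0,438,-504,120,0,0,15],[0,438,-504,120,0,0,15],[0,438,-504,120,0,0,15],[0,438,-504,120,0,0,15],[0,438,-504,120,0,0,15],[0,438,-504,120,0,0,15],[0,438,-504,120,0,0,15],[0,438,-504,120,0,0,15],[0,438,-504,120,0,0,15]]' 40
python3 - <<'E'
from h import *
s=r.read_state(); print(s["joint_vel"].round(3)); c=r.get_calibration("wrist"); print(c)
import json; json.dump({k:(v.tolist() if hasattr(v,'tolist') else v) for k,v in c.items()},open('w1.json','w'))
cv2.imwrite("pics/w1.png",r.capture("wrist")[:,:,::-1])
E
```

```text
time_s: 2.15
ee_pos: [0.599, 0.1011, 0.3516]
ee_rot: [0.707, -0.001, 0.707, 0.001]
wrist_force: [-0.1, 0.6, -0.2]
gripper_width: -0.0001
[-0.003  0.001 -0.003 -0.003 -0.004 -0.001]
{'fx': 306.05891768947595, 'fy': 306.05891768947595, 'cx': 322.70257550272606, 'cy': 200.78296952828467, 'eye': array([0.53395656, 0.10103317, 0.49351802]), 'orientation': array([0.09211677, 0.70028249, 0.70178821, 0.09280221])}
```

View pics/w1.png

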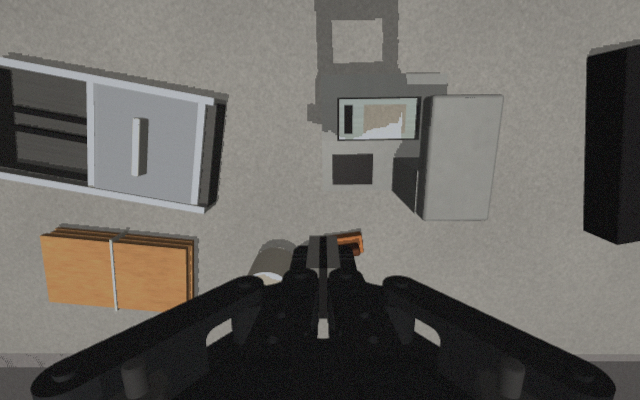

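The wrist view shows the dock clearly: cartridge bay 338–420 × 96–140, head 425–502 × 95–220. Most of the case is at upper left, up to (225, 210). Zooming in.

```bash
python3 - <<'E'
from h import *
im=cv2.imread("pics/w1.png")
cv2.imwrite("pics/w1d.png",cv2.resize(im[60:230,310:510],None,fx=3.5,fy=3.5,interpolation=cv2.INTER_CUBIC))
cv2.imwrite("pics/w1c.png",cv2.resize(im[50:215,0:230],None,fx=3.4,fy=3.4,interpolation=cv2.INTER_CUBIC))
E
```

```text
(no output)
```

View pics/w1d.png

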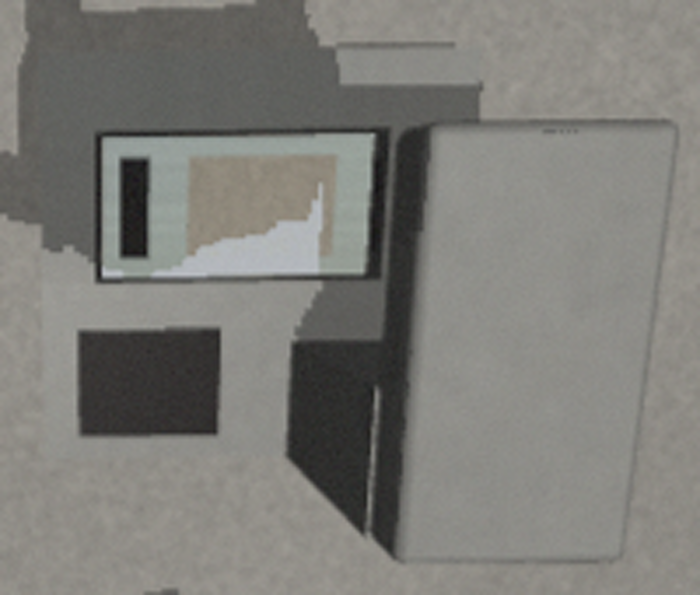

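View pics/w1c.png

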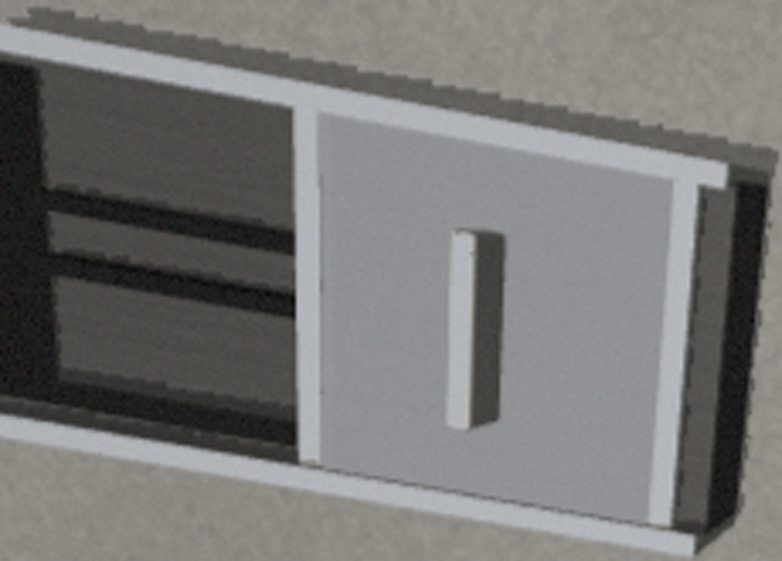

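```bash
python3 - <<'E'
from h import *
import json
c=json.load(open('w1.json'))
z=lambda l,u0,v0,k:[(u0+(x+.5)/k-.5,v0+(y+.5)/k-.5) for x,y in l]
dp=z([(97,131),(98,281),(101,136),(102,275)],310,60,3.5); dq=[(-30,-73,40),(30,-73,40),(-28,-70,40),(28,-70,40)]
hp=z([(437,122),(679,121),(399,561),(621,560)],310,60,3.5); hq=[(-22,10,190),(-22,80,190),(105,10,190),(105,80,190)]
print(*fit(c,dp,dq));print(*fit(c,hp,hq));print(*fit(c,dp+hp,dq+hq))
cp=z([(728,165),(697,556)],0,50,3.4); cq=[(-84,167.5,54),(84,167.5,54)]
print(*fit(c,cp,cq))
# door: edges y for open: door panel spans? handle top
o,y,_=fit(c,cp,cq)
for p in z([(463,231),(458,428),(297,108),(300,462),(697,183),(672,525)],0,50,3.4):
  for h in (.073,.049):
    d=onz(c,*p,h)[:2]-o; print(p,h,(np.cos(y)*d[0]+np.sin(y)*d[1])*1e3,(-np.sin(y)*d[0]+np.cos(y)*d[1])*1e3)
E
```

```text
[0.53250753 0.19482667] 0.02259226838715107 [[ 0.5  0.7]
 [-0.3  0.6]
 [ 0.4 -0.7]
 [-0.7 -0.7]]
[0.53261108 0.19395679] 0.009803373656062585 [[ 1.3  2.5]
 [ 1.6 -2.6]
 [-1.6  1.9]
 [-1.3 -1.8]]
[0.53297773 0.19433697] 0.012778244155426511 [[ 0.7  0.9]
 [-0.   1.4]
 [ 0.7 -0.5]
 [-0.4  0.1]
 [ 1.   2.2]
 [ 1.5 -2.9]
 [-1.9  1.2]
 [-1.5 -2.5]]
[ 0.56085868 -0.2265746 ] -0.17169322015516944 [[ 0.6 -0.1]
 [-0.6  0.1]]
(135.8235294117647, 117.58823529411765) 0.073 -40.96870333005252 74.30707616892597
(135.8235294117647, 117.58823529411765) 0.049 -38.599627519953025 60.38781029388959
(134.35294117647058, 175.52941176470588) 0.073 38.127638803280405 73.63051588901826
(134.35294117647058, 175.52941176470588) 0.049 45.01093781093667 59.6726370512617
(87.0, 81.41176470588235) 0.073 -75.58459397060808 11.663962561442256
(87.0, 81.41176470588235) 0.049 -75.1911323585744 -5.830500206231646
(87.88235294117648, 185.52941176470588) 0.073 63.78895262021267 9.664674072174268
(87.88235294117648, 185.52941176470588) 0.049 72.13680605589678 -7.943893017310754
(204.64705882352942, 103.47058823529412) 0.073 -74.64192106645902 162.791155793461
(204.64705882352942, 103.47058823529412) 0.049 -74.1946587883409 153.92189443294708
(197.29411764705884, 204.05882352941177) 0.073 64.34383925853675 162.67226881763816
(197.29411764705884, 204.05882352941177) 0.049 72.72336144232203 153.7962222843884
```

```bash
python3 -m crank '[[0,-50,30,0,0,0,0],[0,-100,60,0,0,-8,0],[0,-150,100,-50,0,-16,0],[0,-165,120,-100,0,-24,0],[0,-165,120,-130,0,-32,0],[0,-165,120,-170,0,-40,0],[0,-165,120,-200,0,-42,0],[0,-165,120,-200,0,-42,0],[0,-165,120,-200,0,-42,0]]'
python3 - <<'E'
from h import *
s=r.read_state(); print(s["joint_pos"].round(2),rot(s["ee_rot"]).as_matrix().round(3).tolist())
cv2.imwrite("pics/s2.png",r.capture("scene")[150:300,300:500,::-1].repeat(3,0).repeat(3,1))
E
```

```text
time_s: 3.1
ee_pos: [0.435, 0.2203, 0.1526]
ee_rot: [0.914, -0.0, 0.406, 0.001]
wrist_force: [0.6, -0.7, 1.8]
gripper_width: 0.0
[ 0.5  -0.64  2.42 -0.49  0.75 -0.82] [[0.67, -0.001, 0.743], [0.001, 1.0, 0.001], [-0.743, 0.0, 0.67]]
```

View pics/s2.png

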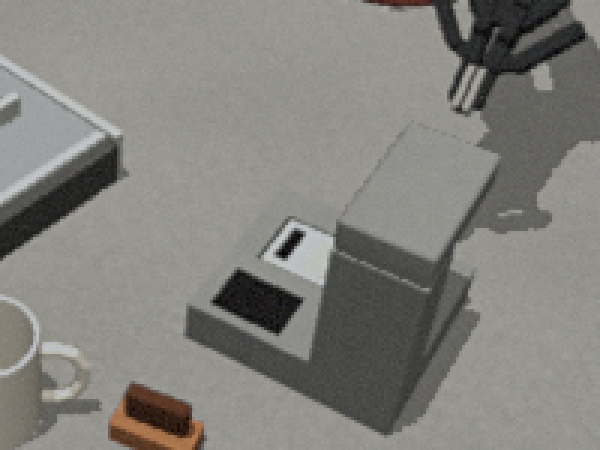

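```bash
python3 -m crank '[[0,15,1,-40,0,0,0],[0,25,1,-75,0,0,0],[0,30,1,-99,0,0,0],[0,60,1,-100,0,0,0],[0,85,1,-100,0,0,0],[0,94,1,-100,0,0,0],[0,94,1,-100,0,0,0],[0,94,1,-100,0,0,0]]'
python3 - <<'E'
from h import *
s=r.read_state(); print(s["joint_pos"].round(2),s["wrist_force"])
cv2.imwrite("pics/s3.png",r.capture("scene")[170:300,340:500,::-1].repeat(4,0).repeat(4,1))
cv2.imwrite("pics/w3.png",r.capture("wrist")[:,:,::-1])
E
```

```text
time_s: 3.95
ee_pos: [0.5302, 0.2209, 0.0535]
ee_rot: [0.914, 0.001, 0.406, -0.0]
wrist_force: [0.6, 0.5, -0.3]
gripper_width: -0.0003
[ 0.39 -0.17  2.28 -0.68  0.42 -0.63] [ 0.63983191  0.46804291 -0.28264294]
```

View pics/s3.png

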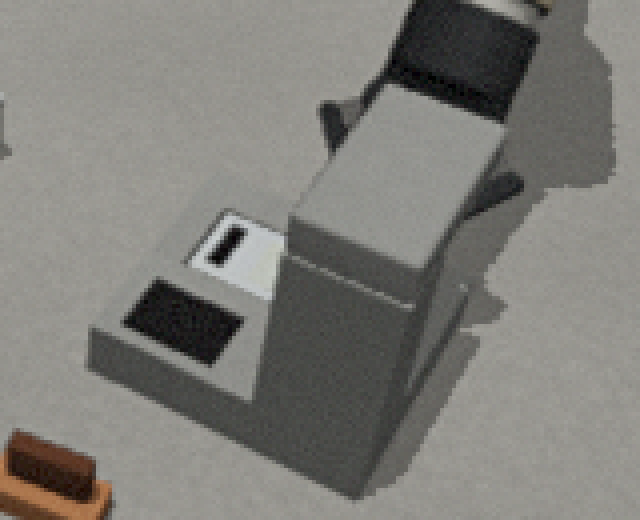

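View pics/w3.png

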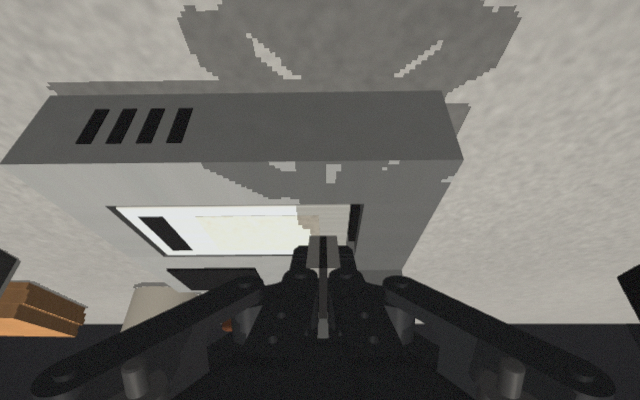

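```bash
python3 - <<'E'
from h import *
c=r.get_calibration("wrist")
im=cv2.imread("pics/w3.png"); cv2.imwrite("pics/w3z.png",cv2.resize(im[150:290,90:390],None,fx=2.6,fy=2.6,interpolation=cv2.INTER_CUBIC))
for p in [(362,204),(107,206),(348,206),(2,163),(462,159)]: print(p,onz(c,*p,.04).round(4))
E
```

```text
(362, 204) [0.501  0.2386 0.04  ]
(107, 206) [0.5026 0.1233 0.04  ]
(348, 206) [0.5027 0.2325 0.04  ]
(2, 163) [0.4725 0.1023 0.04  ]
(462, 159) [0.4703 0.2718 0.04  ]
```

View pics/w3z.png

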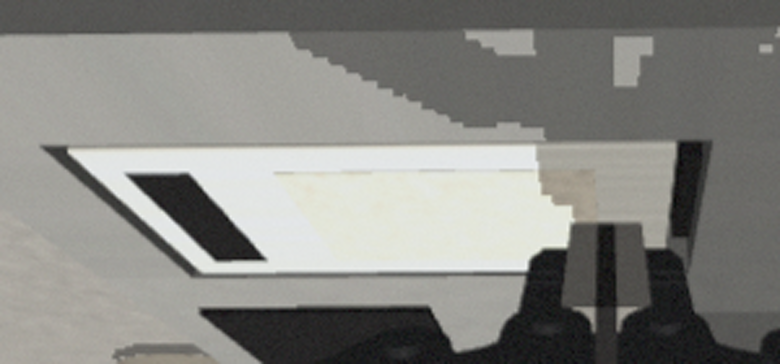

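```bash
python3 -m crank '[[0,0,0,-4,0,0,0],[0,0,0,-6,0,0,0],[0,0,0,-8,0,0,0],[0,0,0,-10,0,0,0],[0,0,0,-10,0,0,0]]'
python3 -m crank '[[0,0,0,-1.5,0,0,0],[0,0,0,-3,0,0,0],[0,0,0,-3,0,0,0]]'
python3 -m crank '[[0,0,0,-1.5,0,0,0],[0,0,0,-3,0,0,0],[0,0,0,-3,0,0,0]]'
```

```text
time_s: 4.55
ee_pos: [0.5291, 0.2215, 0.0419]
ee_rot: [0.914, 0.0, 0.406, 0.001]
wrist_force: [-1.1, 2.4, 3.6]
gripper_width: -0.0002
time_s: 4.85
ee_pos: [0.5294, 0.2216, 0.039]
ee_rot: [0.914, 0.0, 0.406, 0.001]
wrist_force: [-0.9, 4.4, 3.6]
gripper_width: 0.0
time_s: 5.15
ee_pos: [0.5294, 0.2216, 0.0359]
ee_rot: [0.914, 0.0, 0.406, 0.001]
wrist_force: [0.0, 4.8, 3.7]
gripper_width: -0.0
```

```bash
python3 -m crank '[[0,0,0,-1,0,0,0],[0,0,0,-2,0,0,0],[0,0,0,-2,0,0,0]]'
python3 -m crank '[[0,0,0,-1,0,0,0],[0,0,0,-1,0,0,0]]'
python3 - <<'E'
from h import *
cv2.imwrite("pics/w4.png",r.capture("wrist")[:,:,::-1])
c=r.get_calibration("wrist");im=cv2.imread("pics/w4.png"); cv2.imwrite("pics/w4z.png",cv2.resize(im[150:290,90:390],None,fx=2.6,fy=2.6,interpolation=cv2.INTER_CUBIC))
E
```

```text
time_s: 5.45
ee_pos: [0.5301, 0.2218, 0.0352]
ee_rot: [0.914, 0.001, 0.405, 0.001]
wrist_force: [-6.8, 4.8, 10.8]
gripper_width: 0.0001
time_s: 5.65
ee_pos: [0.5304, 0.2219, 0.0349]
ee_rot: [0.914, 0.0, 0.405, 0.001]
wrist_force: [-9.1, 3.8, 15.7]
gripper_width: -0.0001
```

View pics/w4z.png

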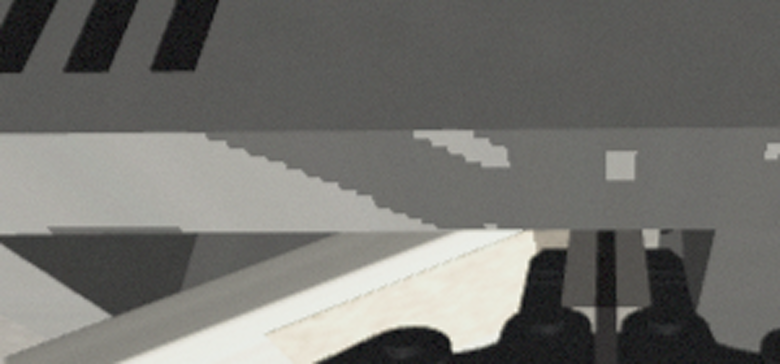

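```bash
python3 -m crank '[[0,0,0,16,0,0,0],[0,-40,0,16,0,0,0],[0,-80,0,20,0,0,0],[0,-100,0,60,0,0,0],[0,-100,-20,110,0,8,0],[0,-100,-40,160,0,16,0],[85,-90,-60,200,0,24,0],[85,-70,-80,220,0,32,0],[85,-40,-100,220,0,40,0],[85,-20,-110,220,0,42,0],[85,2,-120,220,0,42,0],[85,2,-120,220,0,42,0]]'
```

```text
time_s: 6.9
ee_pos: [0.5317, 0.0985, 0.2501]
ee_rot: [0.705, 0.001, 0.709, -0.002]
wrist_force: [-0.4, 0.0, -0.7]
gripper_width: 0.0843
```

```bash
python3 -m crank '[[85,0,0,0,0,0,8],[85,0,0,0,0,0,16],[85,0,0,0,0,0,24],[85,0,0,0,0,0,32],[85,0,0,0,0,0,40],[85,0,0,0,0,0,48],[85,0,0,0,0,0,56],[85,0,0,0,0,0,64],[85,0,0,0,0,0,72],[85,0,0,0,0,0,80],[85,0,0,0,0,0,88],[85,0,0,0,0,0,90.7],[85,0,0,0,0,0,90.7],[85,0,0,0,0,0,90.7]]'
python3 - <<'E'
from h import *
import json
s=r.read_state(); print(s["joint_pos"].round(2),s["ee_pos"].round(4),rot(s["ee_rot"]).as_matrix().round(3).tolist())
c=r.get_calibration("wrist"); json.dump({k:(v.tolist() if hasattr(v,'tolist') else v) for k,v in c.items()},open('w5.json','w'))
cv2.imwrite("pics/w5.png",r.capture("wrist")[:,:,::-1])
cv2.imwrite("pics/s5.png",r.capture("scene")[150:300,300:500,::-1].repeat(4,0).repeat(4,1))
E
```

```text
time_s: 8.3
ee_pos: [0.5297, 0.1008, 0.2515]
ee_rot: [0.497, -0.502, 0.498, 0.503]
wrist_force: [-0.3, 0.4, -0.2]
gripper_width: 0.0847
[ 0.05 -0.16  1.79 -0.    1.52 -3.1 ] [0.5297 0.1008 0.2515] [[-0.002, -1.0, -0.011], [-0.0, -0.011, 1.0], [-1.0, 0.002, -0.0]]
```

View pics/w5.png

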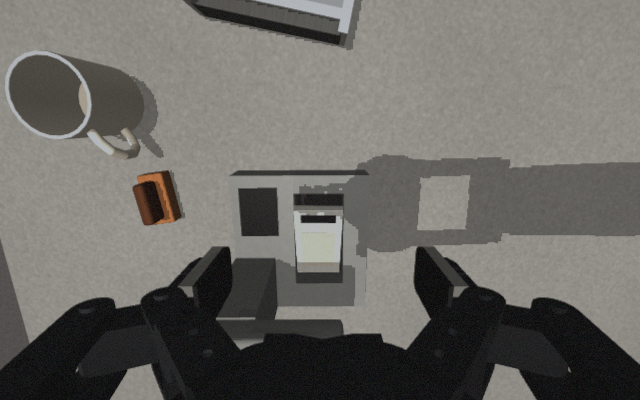

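View pics/s5.png

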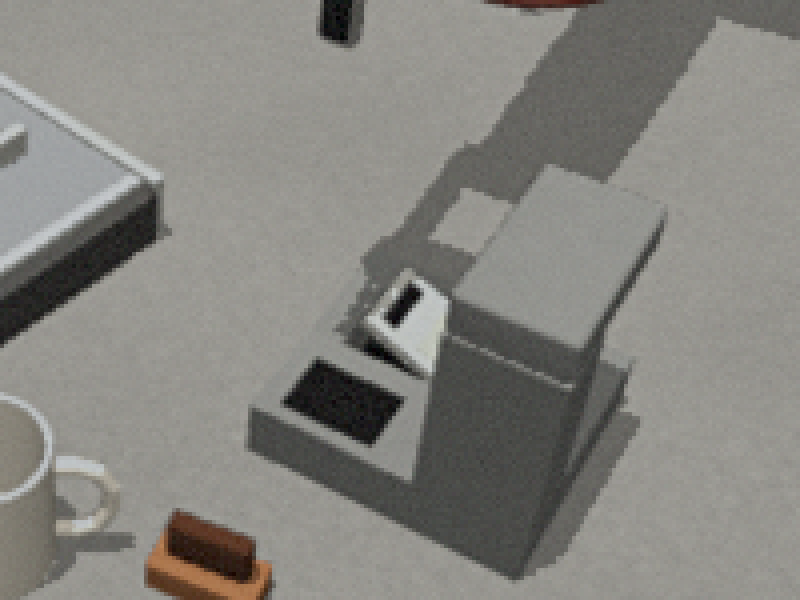

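```bash
python3 -m crank '[[85,0,0,0,0,0,-8.5],[85,0,0,0,0,0,-17],[85,0,0,0,0,0,-25.5],[85,0,0,0,0,0,-34],[85,0,0,0,0,0,-42.5],[85,0,0,0,0,0,-51],[85,0,0,0,0,0,-59.5],[85,0,0,0,0,0,-68],[85,0,0,0,0,0,-76.5],[85,0,0,0,0,0,-85],[85,0,0,0,0,0,-93.5],[85,0,0,0,0,0,-102],[85,0,0,0,0,0,-110.5],[85,0,0,0,0,0,-119],[85,0,0,0,0,0,-127.5],[85,0,0,0,0,0,-136],[85,0,0,0,0,0,-144.5],[85,0,0,0,0,0,-153],[85,0,0,0,0,0,-161.5],[85,0,0,0,0,0,-170]]'
python3 -m crank '[[85,3,0,0,0,0,-8],[85,3,0,0,0,0,-10],[85,3,0,0,0,0,-10],[85,3,0,0,0,0,-10]]'
python3 - <<'E'
from h import *
import json
s=r.read_state(); print(s["joint_pos"].round(2),s["ee_pos"].round(4),rot(s["ee_rot"]).as_matrix().round(3).tolist())
c=r.get_calibration("wrist"); json.dump({k:(v.tolist() if hasattr(v,'tolist') else v) for k,v in c.items()},open('w6.json','w'))
cv2.imwrite("pics/w6.png",r.capture("wrist")[:,:,::-1])
E
```

```text
time_s: 10.4
ee_pos: [0.5305, 0.1007, 0.2522]
ee_rot: [0.543, 0.453, 0.543, -0.453]
wrist_force: [-0.4, 0.5, -0.5]
gripper_width: 0.0853
time_s: 10.8
ee_pos: [0.5336, 0.1007, 0.2522]
ee_rot: [0.503, 0.497, 0.503, -0.497]
wrist_force: [0.3, -0.4, -0.2]
gripper_width: 0.0851
[ 0.05 -0.16  1.78 -0.    1.52  0.04] [0.5336 0.1007 0.2522] [[-0.0, 1.0, 0.013], [-0.0, 0.013, -1.0], [-1.0, -0.0, 0.0]]
```

View pics/w6.png

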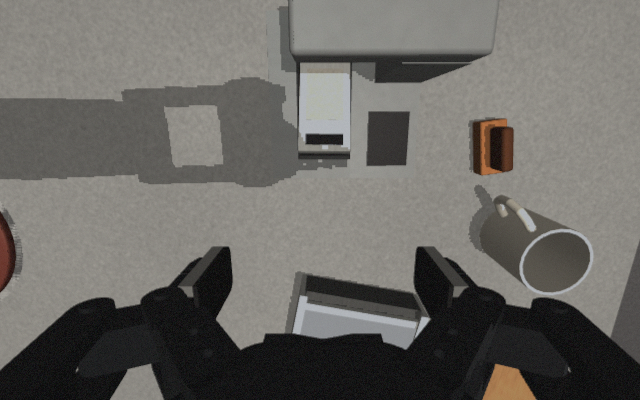

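The wrist view now shows the raised end at about (298–352, 150), roughly centred between the fingers. Measuring it at its expected height.

```bash
python3 - <<'E'
from h import *
import json
c=json.load(open('w6.json'))
im=cv2.imread("pics/w6.png"); cv2.imwrite("pics/w6z.png",cv2.resize(im[50:180,260:420],None,fx=4.5,fy=4.5,interpolation=cv2.INTER_CUBIC))
# predictions
a=.42
def rk(y,z): return (y*np.cos(a)+z*np.sin(a), -y*np.sin(a)+z*np.cos(a)+31)
pts=[(x,)+rk(-70,h) for h in (9,0) for x in (-28,28)]
print(np.round(pts,1).tolist()); print(((proj(c,tf((.532,.194),.013,pts))-[260,50])*4.5+1.75).round(0).tolist())
E
```

```text
[[-28.0, -60.2, 67.8], [28.0, -60.2, 67.8], [-28.0, -63.9, 59.5], [28.0, -63.9, 59.5]]
[[162.0, 454.0], [400.0, 454.0], [165.0, 466.0], [397.0, 466.0]]
```

View pics/w6z.png

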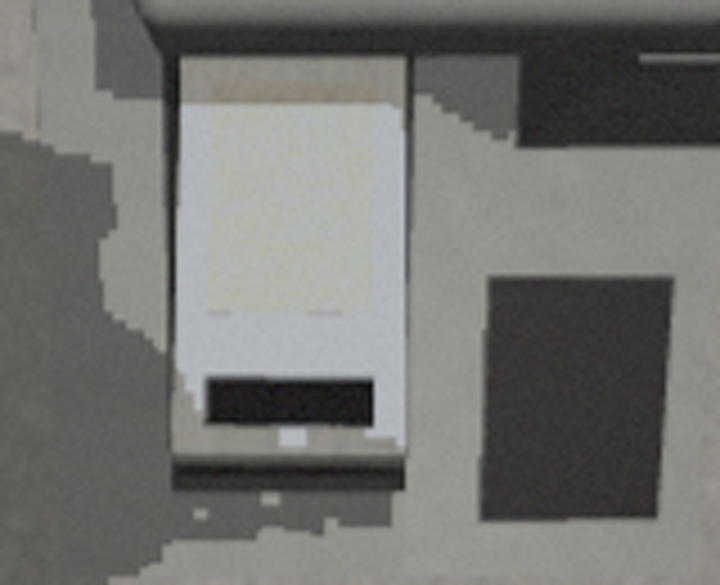

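```bash
python3 -m crank '[[80,0.5,15,-20,8,0,0],[80,0.5,30,-50,16,0,0],[80,0.5,45,-90,17,0,0],[80,0.5,45,-120,17,0,0],[80,0.5,45,-145,17,0,0],[80,0.5,45,-145,17,0,0],[80,0.5,45,-145,17,0,0]]'
python3 - <<'E'
from h import *
import json
s=r.read_state(); print(s["joint_pos"].round(2),rot(s["ee_rot"]).as_matrix().round(3).tolist())
c=r.get_calibration("wrist"); json.dump({k:(v.tolist() if hasattr(v,'tolist') else v) for k,v in c.items()},open('w7.json','w'))
cv2.imwrite("pics/w7.png",r.capture("wrist")[:,:,::-1])
cv2.imwrite("pics/s7.png",r.capture("scene")[120:300,300:500,::-1].repeat(3,0).repeat(3,1))
E
```

```text
time_s: 11.55
ee_pos: [0.5343, 0.1457, 0.1076]
ee_rot: [0.424, 0.566, 0.571, -0.417]
wrist_force: [0.4, -0.1, -1.0]
gripper_width: 0.0799
[-0.02 -0.03  1.93  0.31  1.26 -0.13] [[-0.0, 1.0, 0.012], [0.293, 0.012, -0.956], [-0.956, 0.003, -0.293]]
```

View pics/w7.png

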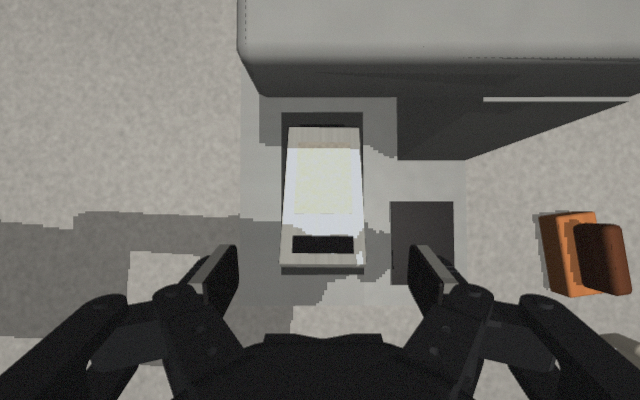

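View pics/s7.png

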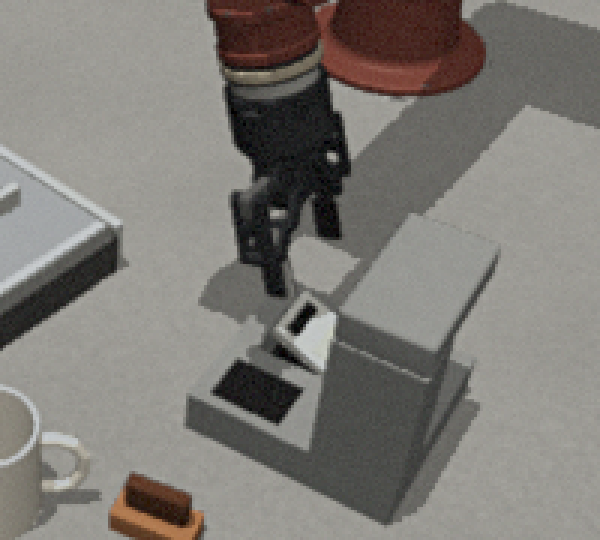

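```bash
python3 - <<'E'
from h import *
import json
c=json.load(open('w7.json'))
for p in [(280,264),(365,264)]: print(onz(c,*p,.068).round(4))
for p in [(281,273),(365,273)]: print(onz(c,*p,.0595).round(4))
for p in [(289,127),(358,127)]: print(onz(c,*p,.023).round(4))
a=.42
print((40*np.cos(a)+9*np.sin(a)), -40*np.sin(a)+9*np.cos(a)+31)
E
```

```text
[0.508  0.1333 0.068 ]
[0.5616 0.1339 0.068 ]
[0.5076 0.126  0.0595]
[0.5629 0.1266 0.0595]
[0.5073 0.2331 0.023 ]
[0.5618 0.2338 0.023 ]
40.193401690028466 22.90738234042797
```

```bash
python3 -m crank '[[80,0.5,0,-30,0,0,0],[80,0.5,0,-50,0,0,0],[80,0.5,0,-62,0,0,0],[80,0.5,0,-62,0,0,0],[80,0.5,0,-62,0,0,0]]'
python3 - <<'E'
from h import *
cv2.imwrite("pics/w8.png",r.capture("wrist")[:,:,::-1])
cv2.imwrite("pics/s8.png",r.capture("scene")[120:300,300:500,::-1].repeat(3,0).repeat(3,1))
E
```

```text
time_s: 12.15
ee_pos: [0.5358, 0.1457, 0.0467]
ee_rot: [0.425, 0.566, 0.571, -0.417]
wrist_force: [0.4, -0.8, 0.1]
gripper_width: 0.0805
```

View pics/w8.png

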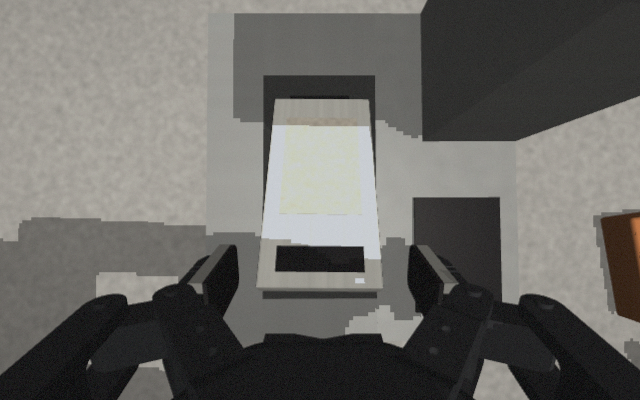

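View pics/s8.png

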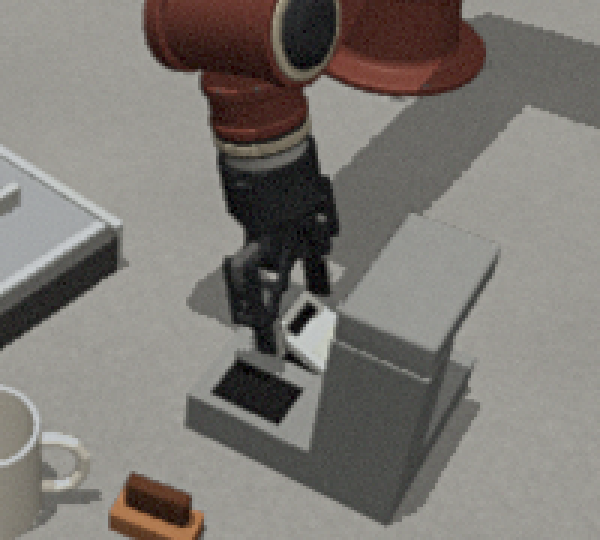

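```bash
python3 -m crank '[[50,-0.5,0,0,0,0,0],[50,-0.5,0,0,0,0,0],[50,-0.5,0,0,0,0,0],[50,-0.5,0,0,0,0,0],[50,-0.5,0,0,0,0,0],[50,-0.5,0,0,0,0,0]]' 60
python3 - <<'E'
from h import *
cv2.imwrite("pics/w9.png",r.capture("wrist")[:,:,::-1])
E
```

```text
time_s: 12.85
ee_pos: [0.5348, 0.1457, 0.0459]
ee_rot: [0.424, 0.566, 0.571, -0.417]
wrist_force: [-0.1, -0.8, 4.0]
gripper_width: 0.0547
```

View pics/w9.png

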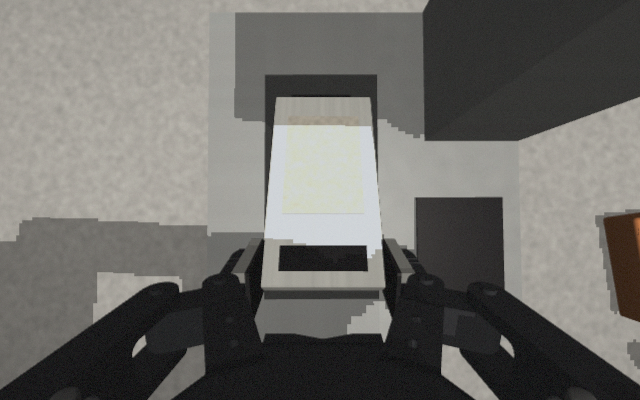

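```bash
python3 -m crank '[[50,0,-1,8,0,0,0],[50,0,-3,20,0,0,0],[50,0,-8,35,0,0,0],[50,0,-12,50,0,0,0],[50,0,-12,50,0,0,0]]'
python3 - <<'E'
from h import *
cv2.imwrite("pics/w10.png",r.capture("wrist")[:,:,::-1])
cv2.imwrite("pics/s10.png",r.capture("scene")[120:300,300:500,::-1].repeat(3,0).repeat(3,1))
E
```

```text
time_s: 13.4
ee_pos: [0.5366, 0.133, 0.099]
ee_rot: [0.426, 0.567, 0.569, -0.416]
wrist_force: [0.4, 0.6, -0.8]
gripper_width: 0.0545
```

View pics/w10.png

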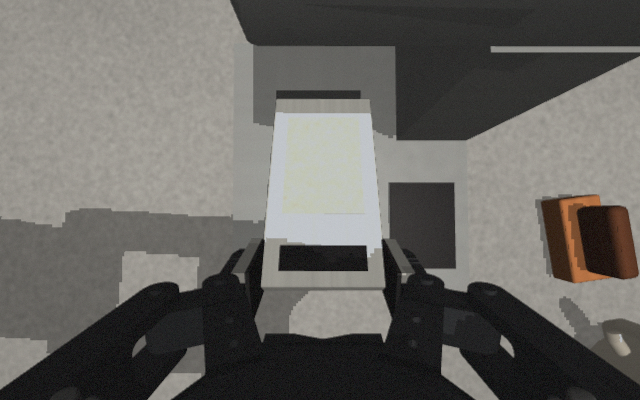

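View pics/s10.png

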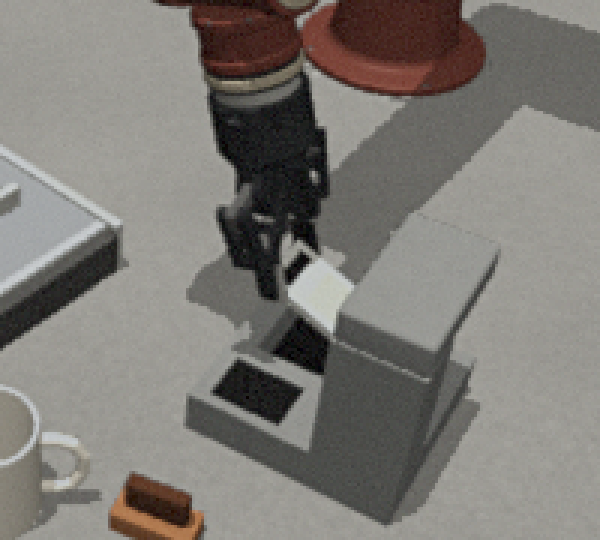

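```bash
python3 -m crank '[[50,0,-30,5,0,0,0],[50,0,-65,10,0,0,0],[50,0,-100,30,0,0,0],[50,0,-140,70,0,0,0],[50,0,-180,110,0,0,0],[50,0,-225,140,0,0,0],[50,0,-270,150,0,0,0],[50,0,-315,150,0,0,0],[50,0,-350,150,0,0,0],[50,0,-370,150,0,0,0],[50,0,-380,150,0,0,0],[50,0,-380,150,0,0,0]]'
python3 - <<'E'
from h import *
import json
s=r.read_state(); print(s["joint_pos"].round(2),s["ee_pos"].round(4),rot(s["ee_rot"]).as_matrix().round(3).tolist())
c=r.get_calibration("wrist"); json.dump({k:(v.tolist() if hasattr(v,'tolist') else v) for k,v in c.items()},open('w11.json','w'))
cv2.imwrite("pics/w11.png",r.capture("wrist")[:,:,::-1])
cv2.imwrite("pics/t11.png",r.capture("top")[150:330,280:520,::-1].repeat(3,0).repeat(3,1))
E
```

```text
time_s: 14.7
ee_pos: [0.5341, -0.2463, 0.2443]
ee_rot: [0.423, 0.566, 0.571, -0.417]
wrist_force: [0.5, 0.8, -2.1]
gripper_width: 0.0544
[-0.67  0.06  1.61  0.23  1.66 -0.68] [ 0.5341 -0.2463  0.2443] [[-0.001, 1.0, 0.011], [0.294, 0.011, -0.956], [-0.956, 0.002, -0.294]]
```

View pics/w11.png

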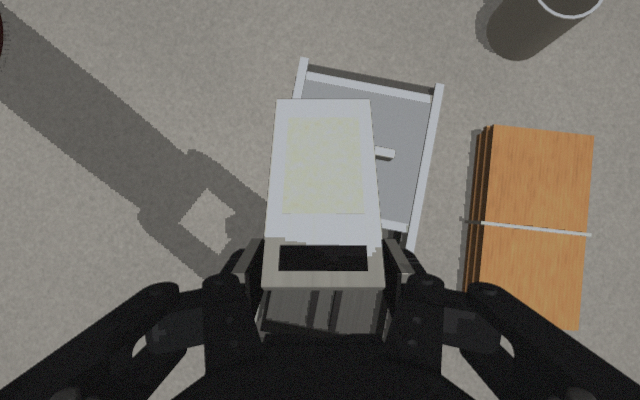

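View pics/t11.png

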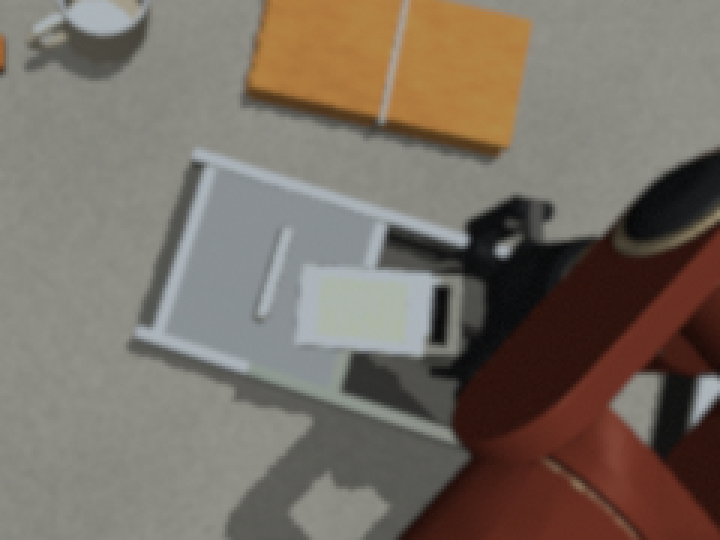

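```bash
python3 - <<'E'
from h import *
im=cv2.imread("pics/w11.png"); cv2.imwrite("pics/w11z.png",cv2.resize(im[45:265,260:460],None,fx=2.7,fy=2.7,interpolation=cv2.INTER_CUBIC))
cv2.imwrite("pics/w11y.png",cv2.resize(im[230:345,230:430],None,fx=4,fy=4,interpolation=cv2.INTER_CUBIC))
E
```

```text
(no output)
```

View pics/w11z.png

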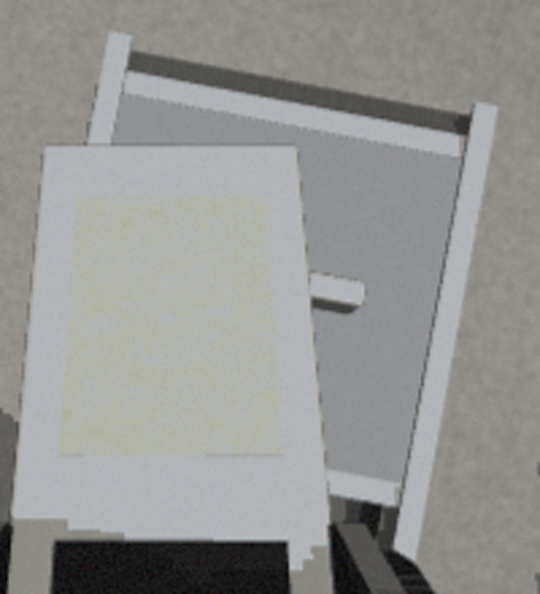

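View pics/w11y.png

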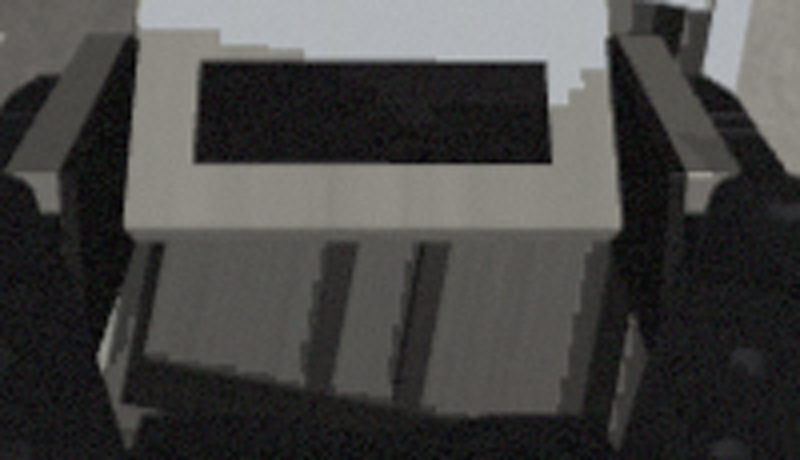

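```bash
python3 - <<'E'
from h import *
import json
c=json.load(open('w11.json'))
z=lambda l,u0,v0,k:[(u0+(x+.5)/k-.5,v0+(y+.5)/k-.5) for x,y in l]
L,Rr,Re=z([(108,33),(497,106),(411,556)],260,45,2.7)
wl,wr,we=[onz(c,*p,.054) for p in (L,Rr,Re)]
print(wl,wr,we, np.linalg.norm(wl-wr), "yaw ends",np.arctan2(*(wr-wl)[[1,0]]),"yaw edge",np.arctan2(-(wr-we)[0],(wr-we)[1]))
print(fit(c,[L,Rr],[(-84,167.5,54),(84,167.5,54)]))
for nm,p in zip(("railL top","railL bot","railR top","railR bot"),z([(340,245),(322,388),(432,245),(408,405)],230,230,4)): print(nm,onz(c,*p,.019))
yc=-.178;o=np.array([.559,-.226])
for p in z([(340,245),(322,388),(432,245),(408,405)],230,230,4):
    d=onz(c,*p,.019)[:2]-o; print("case",(np.cos(yc)*d[0]+np.sin(yc)*d[1])*1e3,(-np.sin(yc)*d[0]+np.cos(yc)*d[1])*1e3)
hd=z([(366,290)],260,45,2.7)[0]; d=onz(c,*hd,.073)[:2]-o; print("handle end",(np.cos(yc)*d[0]+np.sin(yc)*d[1])*1e3,(-np.sin(yc)*d[0]+np.cos(yc)*d[1])*1e3)
E
```

```text
[ 0.50623921 -0.04795033  0.054     ] [ 0.67168446 -0.07746021  0.054     ] [ 0.63526979 -0.26779185  0.054     ] 0.1680564291118938 yaw ends -0.17651018306869418 yaw edge -0.18903777835663635
(array([ 0.55954966, -0.22760274]), np.float64(-0.17651018306869418), array([[-0.,  0.],
       [ 0., -0.]]))
railL top [ 0.52587306 -0.32263151  0.019     ]
railL bot [ 0.52088849 -0.36602602  0.019     ]
railR top [ 0.55415822 -0.32233148  0.019     ]
railR bot [ 0.54726759 -0.37088165  0.019     ]
case -15.493799689501007 -100.97021562243997
case -12.716118803761958 -144.56166198514327
case 12.291317158710086 -95.66671291752372
case 14.105933366947115 -144.6698447440026
handle end 40.305555241741764 73.82705875365117
```

```bash
cat > plan.py <<'E'
from h import *
def target(Rt,pt,a=.41,o=(.5342,.194),yd=.013,oc=(.559,-.227),yc=-.178,cy=-80,cz=19):
    Rg=rot([.424,.566,.571,-.417]); pg=np.array([.5348,.1457,.0459])
    Rc=R.from_euler('z',yd)*R.from_euler('x',-.42)
    pc=tf(o,yd,[(0.6,-15*np.cos(.42),31+15*np.sin(.42))])[0]
    # relative tilt corrected to a (pivot about the grip point)
    gp=pc+Rc.apply([0,-.043,.0045])
    Rc2=R.from_euler('z',yd)*R.from_euler('x',-a); pc=gp-Rc2.apply([0,-.043,.0045])
    rel_R=Rg.inv()*Rc2; rel_p=Rg.inv().apply(pc-pg)
    Rcg=R.from_euler('z',yc); pcg=tf(oc,yc,[(0,cy,cz)])[0]
    RT=Rcg*rel_R.inv(); pT=pcg-RT.apply(rel_p)
    d=(RT*rot(Rt).inv()).as_rotvec(degrees=True)
    return pT,((pT-pt)*1e3).round(1),d.round(2),RT
E
python3 - <<'E'
from plan import *
s=r.read_state(); a=target(s["ee_rot"],s["ee_pos"]); print(*a[:3]); print(a[3].as_matrix().round(3)); print(s["ee_pos"])
E
```

```text
[ 0.537969   -0.34035477  0.01283102] [   3.7  -95.5 -232. ] [ 23.39  -1.96 -10.88]
[[ 0.119  0.984 -0.135]
 [ 0.639 -0.18  -0.748]
 [-0.76   0.003 -0.65 ]]
[ 0.5342875  -0.24484878  0.24483609]
```

```bash
python3 -m crank '[[50,1,-20,-10,5.85,-0.5,-2.7],[50,2,-40,-20,11.7,-1,-5.4],[50,3,-60,-40,17.5,-1.5,-8.2],[50,3.7,-80,-70,23.4,-2,-10.9],[50,3.7,-95.5,-100,23.4,-2,-10.9],[50,3.7,-95.5,-130,23.4,-2,-10.9],[50,3.7,-95.5,-150,23.4,-2,-10.9],[50,3.7,-95.5,-150,23.4,-2,-10.9],[50,3.7,-95.5,-150,23.4,-2,-10.9]]'
python3 - <<'E'
from plan import *
import json
s=r.read_state(); print(s["joint_pos"].round(2)); print(*target(s["ee_rot"],s["ee_pos"])[:3])
c=r.get_calibration("wrist"); json.dump({k:(v.tolist() if hasattr(v,'tolist') else v) for k,v in c.items()},open('w12.json','w'))
cv2.imwrite("pics/w12.png",r.capture("wrist")[:,:,::-1])
cv2.imwrite("pics/s12.png",r.capture("scene")[90:250,180:380,::-1].repeat(4,0).repeat(4,1)[:600])
cv2.imwrite("pics/t12.png",r.capture("top")[150:330,280:520,::-1].repeat(3,0).repeat(3,1))
E
```

```text
time_s: 15.7
ee_pos: [0.5386, -0.3408, 0.0962]
ee_rot: [0.27, 0.698, 0.581, -0.321]
wrist_force: [0.5, 0.1, -0.7]
gripper_width: 0.0547
[-0.9   0.46  1.49  0.52  1.69 -0.79]
[ 0.537969   -0.34035477  0.01283102] [ -0.7   0.4 -83.4] [0.06 0.06 0.02]
```

View pics/w12.png

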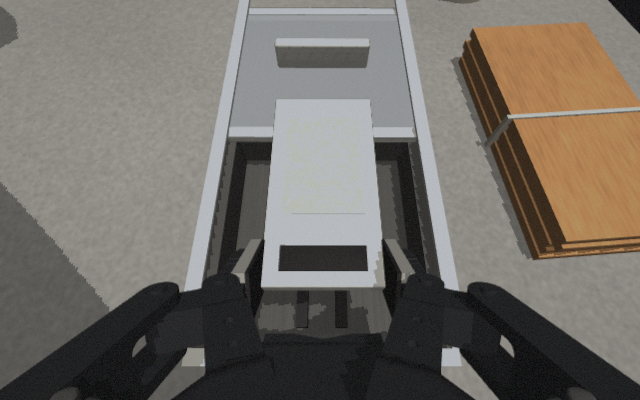

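View pics/s12.png

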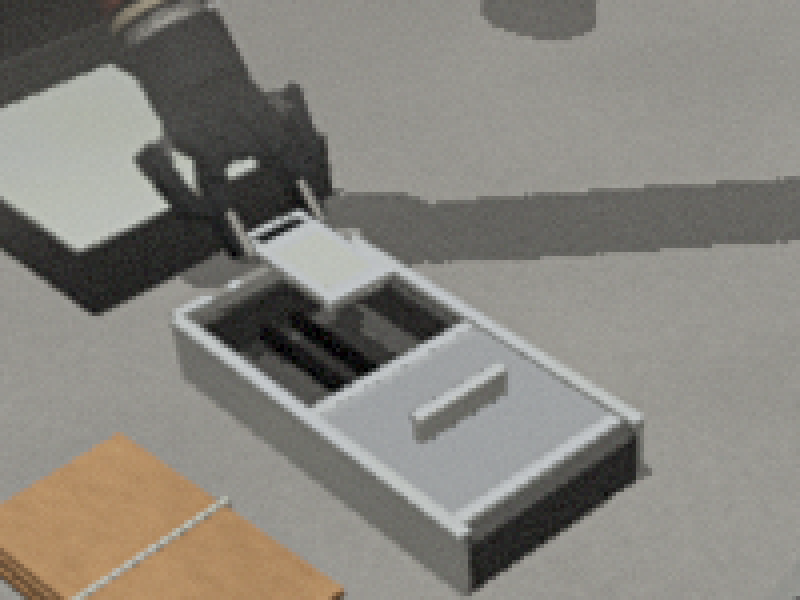

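View pics/t12.png

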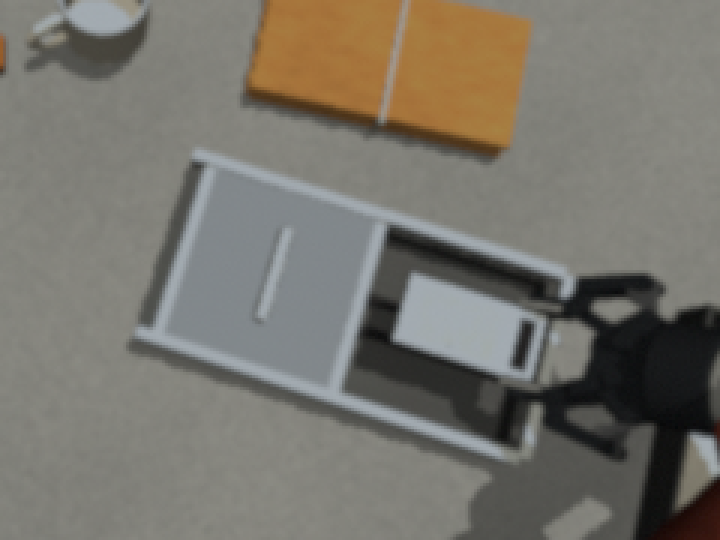

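The lean of the tool needed to lay the cartridge flat with this grip (about 41°) would put the fingers and body into the case's end frame. The grip hasn't slipped, so I'll reverse the path exactly, set the cartridge back on the tipped rocker and re-grip nearly upright.

```bash
python3 -m crank '[[50,-1,10,50,0,0,0],[50,-2,30,100,-5.8,0.5,2.7],[50,-3,60,140,-11.7,1,5.4],[50,-3.7,95.5,150,-17.5,1.5,8.2],[50,-3.7,140,150,-23.4,2,10.9],[50,-3.7,185,150,-23.4,2,10.9],[50,-3.7,230,150,-23.4,2,10.9],[50,-3.7,275,140,-23.4,2,10.9],[50,-3.7,320,105,-23.4,2,10.9],[50,-3.7,350,65,-23.4,2,10.9],[50,-3.7,375.5,30,-23.4,2,10.9],[50,-3.7,400,12,-23.4,2,10.9],[50,-3.7,425,8,-23.4,2,10.9],[50,-3.7,450,4,-23.4,2,10.9],[50,-3.7,475.5,0,-23.4,2,10.9],[50,-3.7,475.5,0,-23.4,2,10.9],[50,-3.7,475.5,0,-23.4,2,10.9]]'
python3 - <<'E'
from h import *
cv2.imwrite("pics/w13.png",r.capture("wrist")[:,:,::-1])
E
```

```text
time_s: 17.55
ee_pos: [0.5346, 0.1341, 0.0967]
ee_rot: [0.425, 0.566, 0.571, -0.416]
wrist_force: [0.0, -0.3, -1.7]
gripper_width: 0.054
```

View pics/w13.png

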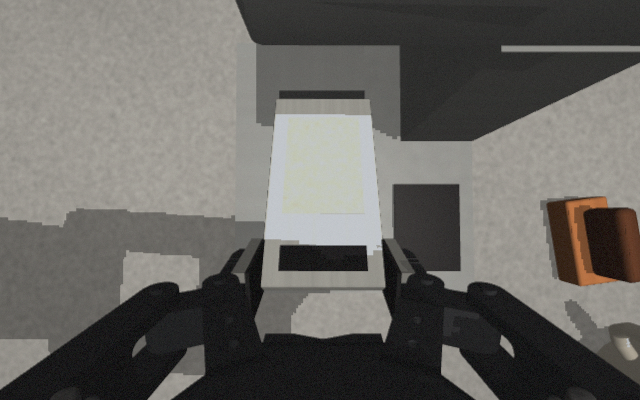

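```bash
python3 -m crank '[[50,0,4,-15,0,0,0],[50,0,9,-30,0,0,0],[50,0,11,-42,0,0,0],[50,0,12,-47,0,0,0],[50,0,12,-48,0,0,0],[50,0,12,-48,0,0,0]]'
python3 -m crank '[[50,0,0,-1,0,0,0],[50,0,0,-1.7,0,0,0],[50,0,0,-1.7,0,0,0]]'
python3 - <<'E'
from h import *
cv2.imwrite("pics/w14.png",r.capture("wrist")[:,:,::-1])
E
```

```text
time_s: 18.2
ee_pos: [0.5343, 0.1457, 0.0471]
ee_rot: [0.424, 0.566, 0.571, -0.417]
wrist_force: [0.0, 1.2, -0.9]
gripper_width: 0.0543
time_s: 18.5
ee_pos: [0.5349, 0.1456, 0.0462]
ee_rot: [0.424, 0.566, 0.571, -0.417]
wrist_force: [-0.6, -0.1, 0.6]
gripper_width: 0.054
```

View pics/w14.png

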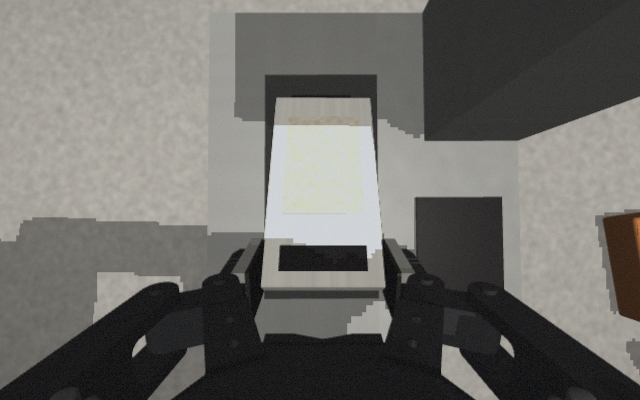

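```bash
python3 -m crank '[[58,0,0,0,0,0,0],[62,0,0,0,0,0,0],[80,0,0,0,0,0,0],[80,0,0,0,0,0,0],[80,0,0,0,0,0,0]]' 
python3 - <<'E'
from h import *
cv2.imwrite("pics/w15.png",r.capture("wrist")[:,:,::-1])
E
```

```text
time_s: 19.05
ee_pos: [0.5342, 0.1457, 0.0456]
ee_rot: [0.424, 0.566, 0.571, -0.417]
wrist_force: [-0.9, -0.7, -0.3]
gripper_width: 0.0801
```

View pics/w15.png

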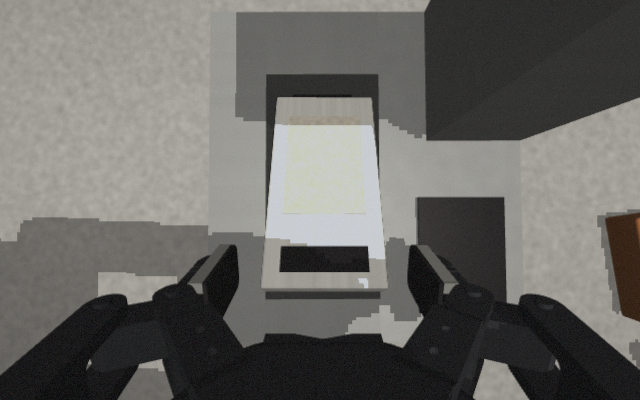

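```bash
python3 -m crank '[[80,0,0,20,0,0,0],[80,0,0,40,-7,0,0],[80,0,0.5,40,-14,0,0],[80,0,1.5,20,-14,0,0],[80,0,1.5,5,-14,0,0],[80,0,1.5,-2.5,-14,0,0],[80,0,1.5,-2.5,-14,0,0],[80,0,1.5,-2.5,-14,0,0]]' 
python3 - <<'E'
from h import *
s=r.read_state(); print(s["joint_pos"].round(2),rot(s["ee_rot"]).as_matrix().round(3).tolist())
cv2.imwrite("pics/w16.png",r.capture("wrist")[:,:,::-1])
E
```

```text
time_s: 19.9
ee_pos: [0.5341, 0.1467, 0.0428]
ee_rot: [0.489, 0.51, 0.516, -0.484]
wrist_force: [-0.2, -0.5, 0.7]
gripper_width: 0.0799
[0.11 0.07 1.93 0.06 1.14 0.07] [[-0.001, 1.0, 0.011], [0.052, 0.011, -0.999], [-0.999, -0.0, -0.052]]
```

View pics/w16.png

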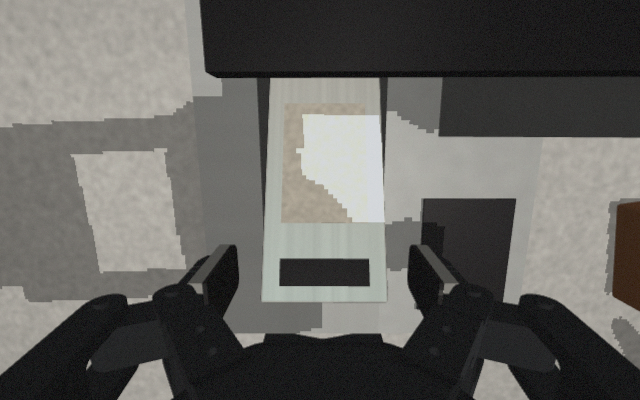

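No contact force, and the cartridge is centred between the pads with the tool nearly upright. Closing and lifting.

```bash
python3 -m crank '[[50,0.5,0,0,0,0,0],[50,0.5,0,0,0,0,0],[50,0.5,0,0,0,0,0],[50,0.5,0,0,0,0,0],[50,0.5,0,0,0,0,0],[50,0.5,0,0,0,0,0]]' 60
python3 - <<'E'
from h import *
import json
s=r.read_state(); json.dump([s["ee_pos"].tolist(),s["ee_rot"].tolist()],open('g2.json','w')); print(s["ee_pos"],s["ee_rot"])
E
python3 -m crank '[[50,0,-1,8,0,0,0],[50,0,-3,20,0,0,0],[50,0,-8,35,0,0,0],[50,0,-15,50,0,0,0],[50,0,-40,55,0,0,0],[50,0,-70,60,0,0,0],[50,0,-110,90,0,0,0],[50,0,-150,130,0,0,0],[50,0,-190,150,0,0,0],[50,0,-235,160,0,0,0],[50,0,-280,160,0,0,0],[50,0,-325,160,0,0,0],[50,0,-370,160,0,0,0],[50,0,-390,160,0,0,0],[50,0,-390,160,0,0,0],[50,0,-390,160,0,0,0]]'
python3 - <<'E'
from h import *
import json
s=r.read_state(); print(s["joint_pos"].round(2),s["ee_pos"],s["ee_rot"])
c=r.get_calibration("wrist"); json.dump({k:(v.tolist() if hasattr(v,'tolist') else v) for k,v in c.items()},open('w17.json','w'))
im=r.capture("wrist")[:,:,::-1]; cv2.imwrite("pics/w17.png",im)
cv2.imwrite("pics/w17z.png",cv2.resize(im[60:330,230:430],None,fx=2.2,fy=2.2,interpolation=cv2.INTER_CUBIC))
E
```

```text
time_s: 20.55
ee_pos: [0.5354, 0.1473, 0.0438]
ee_rot: [0.49, 0.51, 0.516, -0.483]
wrist_force: [0.5, -0.4, 3.6]
gripper_width: 0.0547
[0.53541148 0.14729072 0.04381917] [ 0.49015934  0.51036795  0.51557015 -0.48317263]
time_s: 22.15
ee_pos: [0.5346, -0.2426, 0.2036]
ee_rot: [0.49, 0.51, 0.516, -0.483]
wrist_force: [-0.1, 1.4, -0.5]
gripper_width: 0.0545
[-0.57 -0.    1.72  0.04  1.46 -0.59] [ 0.53459156 -0.24261127  0.20359961] [ 0.48963125  0.51029637  0.5158402  -0.48349533]
```

View pics/w17.png

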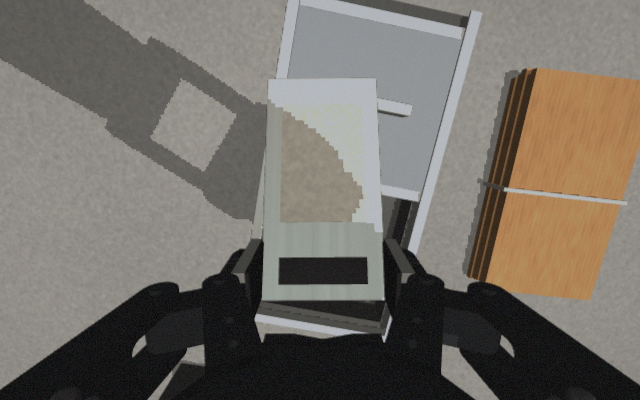

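View pics/w17z.png

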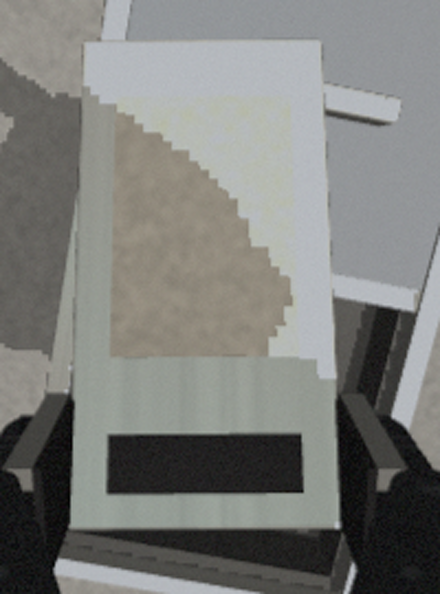

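```bash
cat > plan2.py <<'E'
from h import *
import json
def target(Rt,pt,a=.405,o=(.5342,.194),yd=.013,oc=(.559,-.227),yc=-.178,cy=-80,cz=19,gy=-.039):
    Rg=rot([ 0.49,0.5103,0.5157,-0.4833]); pg=np.array([.5350,.1472,.0436])
    Rc=R.from_euler('z',yd)*R.from_euler('x',-.42)
    pc=tf(o,yd,[(0.6,-15*np.cos(.42),31+15*np.sin(.42))])[0]
    gp=pc+Rc.apply([0,gy,.0045])
    Rc2=R.from_euler('z',yd)*R.from_euler('x',-a); pc=gp-Rc2.apply([0,gy,.0045])
    rel_R=Rg.inv()*Rc2; rel_p=Rg.inv().apply(pc-pg)
    Rcg=R.from_euler('z',yc); pcg=tf(oc,yc,[(0,cy,cz)])[0]
    RT=Rcg*rel_R.inv(); pT=pcg-RT.apply(rel_p)
    d=(RT*rot(Rt).inv()).as_rotvec(degrees=True)
    # cartridge in camera check
    return pT,((pT-pt)*1e3).round(1),d.round(2),RT,rel_R,rel_p
E
python3 - <<'E'
from plan2 import *
s=r.read_state(); t=target(s["ee_rot"],s["ee_pos"]); print(*t[:4])
c=json.load(open('w17.json'))
for a in (.42,.405,.39):
    t=target(s["ee_rot"],s["ee_pos"],a=a)
    Rt=rot(s["ee_rot"]); P=[s["ee_pos"]+Rt.apply(t[5]+t[4].apply(q)) for q in ([-.028,-.055,.009],[.028,-.055,.009],[-.028,.055,.009],[.028,.055,.009])]
    print(a,((proj(c,P)-[230,60])*2.2).round(0).tolist())
E
```

```text
[ 0.53857976 -0.33819946  0.01132861] [   3.9  -96.3 -192.1] [ 23.14  -1.95 -10.84] Rotation.from_matrix(array([[ 0.07987932,  0.98393242, -0.15967558],
                            [ 0.43460422, -0.1785378 , -0.88274766],
                            [-0.89707216,  0.0011176 , -0.44188266]]))
0.42 [[63.0, 533.0], [346.0, 532.0], [83.0, 36.0], [324.0, 36.0]]
0.405 [[63.0, 533.0], [346.0, 532.0], [82.0, 33.0], [325.0, 32.0]]
0.39 [[64.0, 533.0], [346.0, 532.0], [81.0, 29.0], [326.0, 29.0]]
```

```bash
python3 - <<'E'
from plan2 import *
s=r.read_state(); t=target(s["ee_rot"],s["ee_pos"],a=.42); print(*t[:3])
E
```

```text
[ 0.53861197 -0.33802044  0.0114191 ] [   3.9  -96.1 -192.1] [ 24.    -2.02 -10.83]
```

```bash
python3 -m crank '[[50,1,-20,0,6,-0.5,-2.7],[50,2,-40,-10,12,-1,-5.4],[50,3,-60,-30,18,-1.5,-8.1],[50,4,-80,-60,24,-2,-10.8],[50,4,-96,-90,24,-2,-10.8],[50,4,-96,-120,24,-2,-10.8],[50,4,-96,-140,24,-2,-10.8],[50,4,-96,-152,24,-2,-10.8],[50,4,-96,-152,24,-2,-10.8],[50,4,-96,-152,24,-2,-10.8]]'
python3 - <<'E'
from plan2 import *
s=r.read_state(); print(s["joint_pos"].round(2)); t=target(s["ee_rot"],s["ee_pos"],a=.42); print(*t[:3])
cv2.imwrite("pics/w18.png",r.capture("wrist")[:,:,::-1])
im=r.capture("scene")[:,:,::-1]; cv2.imwrite("pics/s18full.png",im)
cv2.imwrite("pics/s18.png",cv2.resize(im[110:240,190:350],None,fx=4.6,fy=4.6,interpolation=cv2.INTER_CUBIC))
im=r.capture("top")[:,:,::-1]; cv2.imwrite("pics/t18.png",cv2.resize(im[190:310,318:478],None,fx=5,fy=5,interpolation=cv2.INTER_CUBIC))
E
```

```text
time_s: 23.2
ee_pos: [0.5397, -0.3385, 0.0525]
ee_rot: [0.336, 0.654, 0.546, -0.4]
wrist_force: [0.6, -0.3, -1.2]
gripper_width: 0.0545
[-0.84  0.4   1.57  0.37  1.47 -0.75]
[ 0.53861197 -0.33802044  0.0114191 ] [ -1.1   0.5 -41. ] [ 0.1   0.04 -0.08]
```

View pics/w18.png

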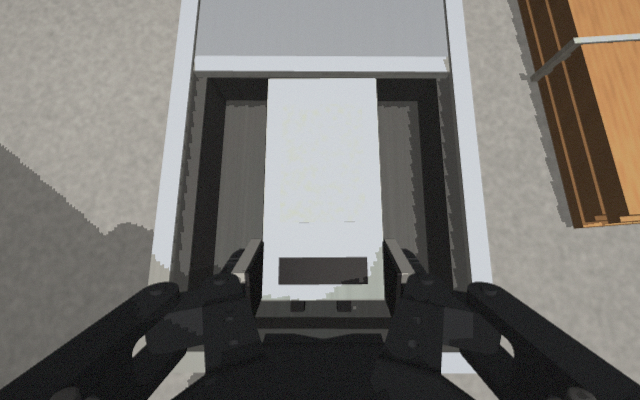

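View pics/s18.png

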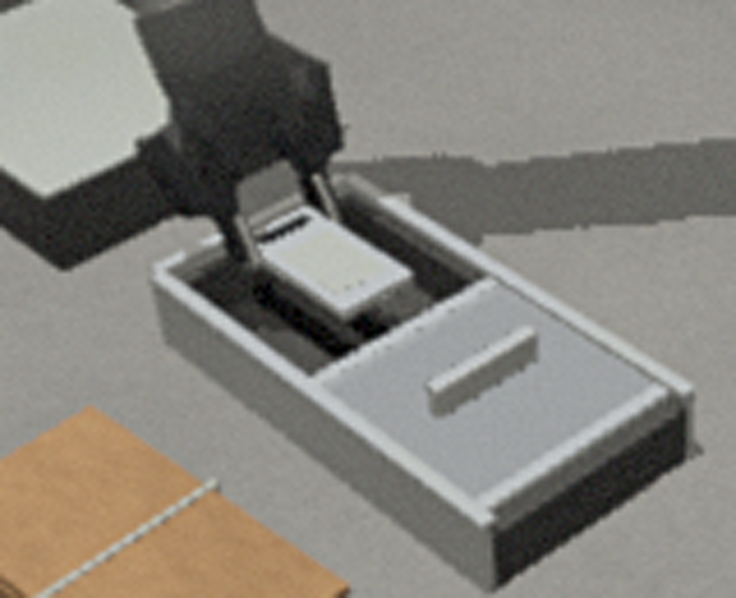

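View pics/t18.png

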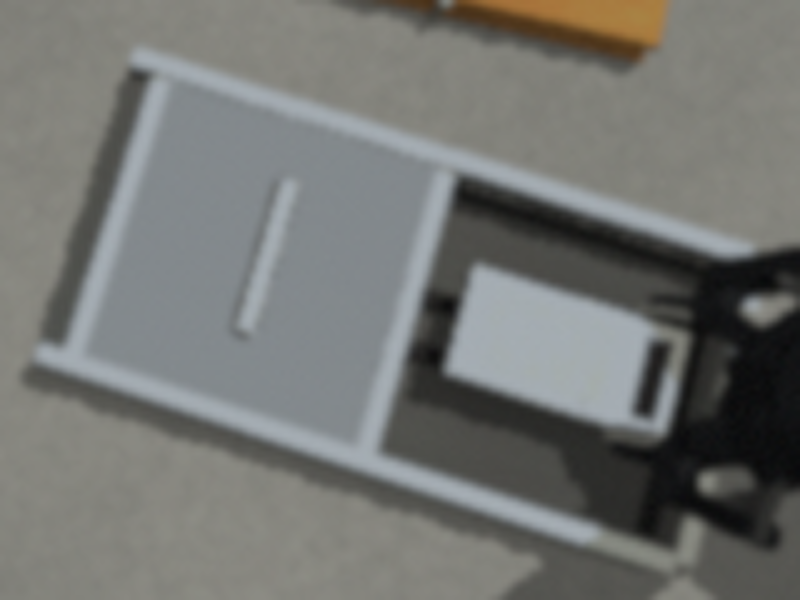

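```bash
python3 -m crank '[[50,-0.5,0,-15,0,0,0],[50,-0.5,0,-28,0,0,0],[50,-0.5,0,-35,0,0,0],[50,-0.5,0,-37,0,0,0],[50,-0.5,0,-37,0,0,0],[50,-0.5,0,-37,0,0,0]]'
python3 -m crank '[[50,0,0,-1,0,0,0],[50,0,0,-2,0,0,0],[50,0,0,-2,0,0,0]]'
python3 - <<'E'
from plan2 import *
s=r.read_state(); print(s["wrist_force"].round(1),s["wrist_torque"].round(2)); t=target(s["ee_rot"],s["ee_pos"],a=.42); print(*t[1:3])
im=r.capture("scene")[:,:,::-1]
cv2.imwrite("pics/s19.png",cv2.resize(im[150:230,215:325],None,fx=7,fy=7,interpolation=cv2.INTER_CUBIC))
cv2.imwrite("pics/w19.png",r.capture("wrist")[:,:,::-1])
E
```

```text
time_s: 23.95
ee_pos: [0.5383, -0.3389, 0.014]
ee_rot: [0.335, 0.655, 0.546, -0.401]
wrist_force: [-0.0, -0.3, -1.8]
gripper_width: 0.0544
time_s: 24.25
ee_pos: [0.5385, -0.339, 0.0126]
ee_rot: [0.335, 0.655, 0.546, -0.401]
wrist_force: [0.1, 0.1, 1.4]
gripper_width: 0.0547
[0.1 0.1 1.4] [-0.22  0.11  0.04]
[ 0.2  1.  -1.2] [ 0.04 -0.02 -0.01]
```

View pics/s19.png

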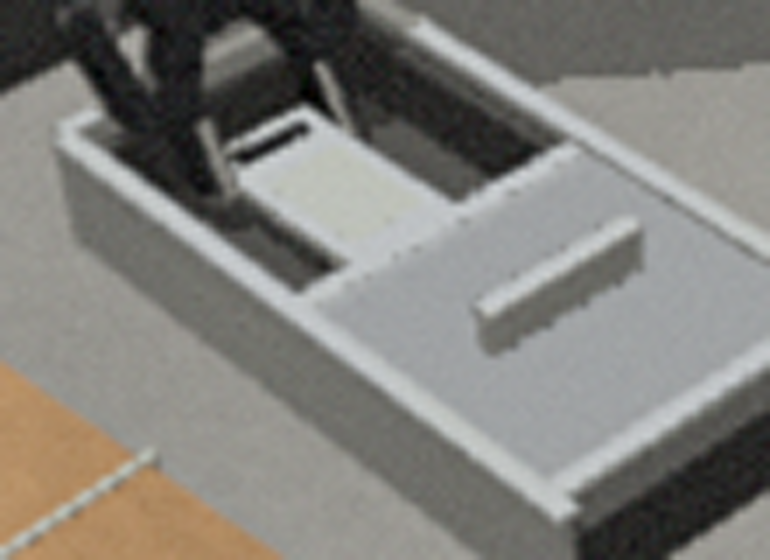

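View pics/w19.png

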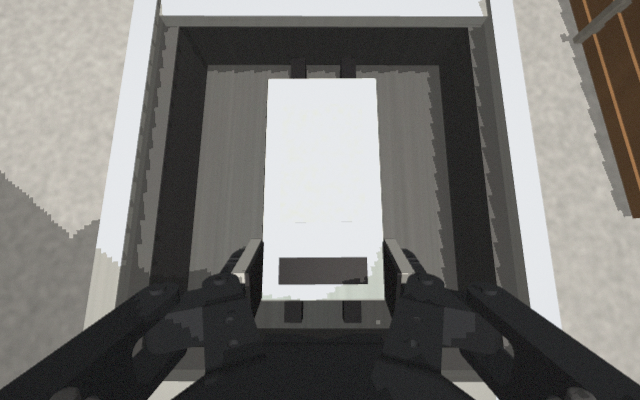

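```bash
python3 -m crank '[[50,0,0,-0.5,0,0,0],[50,0,0,-1,0,0,0],[50,0,0,-1,0,0,0]]'
python3 - <<'E'
from h import *
s=r.read_state(); print(s["wrist_force"].round(1),s["wrist_torque"].round(2))
E
python3 -m crank '[[50,0,0,-0.5,0,0,0],[50,0,0,-1,0,0,0],[50,0,0,-1,0,0,0]]'
python3 - <<'E'
from h import *
s=r.read_state(); print(s["wrist_force"].round(1),s["wrist_torque"].round(2))
E
```

```text
time_s: 24.65
ee_pos: [0.5385, -0.339, 0.0126]
ee_rot: [0.335, 0.655, 0.547, -0.4]
wrist_force: [-3.4, 0.3, 7.1]
gripper_width: 0.0545
[-3.4  0.3  7.1] [0.33 0.4  0.24]
time_s: 24.95
ee_pos: [0.5385, -0.339, 0.0126]
ee_rot: [0.335, 0.655, 0.547, -0.4]
wrist_force: [-4.1, 2.0, 11.7]
gripper_width: 0.0547
[-4.1  2.  11.7] [0.7  0.63 0.29]
```

```bash
python3 -m crank '[[50,0,0,1.2,0,0,0],[50,0,0,1.2,0,0,0],[50,0,0,1.2,0,0,0]]'
python3 -m crank '[[55.5,0,0,1.2,0,0,0],[56.5,0,0,1.2,0,0,0],[58,0,0,1.2,0,0,0],[62,0,0,1.2,0,0,0],[70,0,0,1.2,0,0,0],[72,0,0,1.2,0,0,0],[72,0,0,1.2,0,0,0]]' 20
python3 - <<'E'
from h import *
s=r.read_state(); print(s["wrist_force"].round(1),s["wrist_torque"].round(2))
im=r.capture("wrist")[:,:,::-1]; cv2.imwrite("pics/w20.png",im)
im=r.capture("scene")[:,:,::-1]
cv2.imwrite("pics/s20.png",cv2.resize(im[150:230,215:325],None,fx=7,fy=7,interpolation=cv2.INTER_CUBIC))
E
```

```text
time_s: 25.25
ee_pos: [0.5385, -0.339, 0.0126]
ee_rot: [0.335, 0.655, 0.547, -0.4]
wrist_force: [-4.1, 0.9, 7.1]
gripper_width: 0.0544
time_s: 25.95
ee_pos: [0.5382, -0.3388, 0.0124]
ee_rot: [0.335, 0.655, 0.547, -0.401]
wrist_force: [0.8, -0.0, -0.2]
gripper_width: 0.0719
[ 0.8 -0.  -0.2] [-0.24  0.08 -0.02]
```

View pics/w20.png

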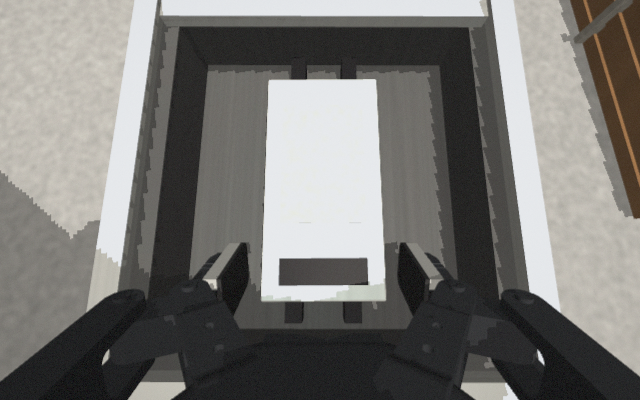

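View pics/s20.png

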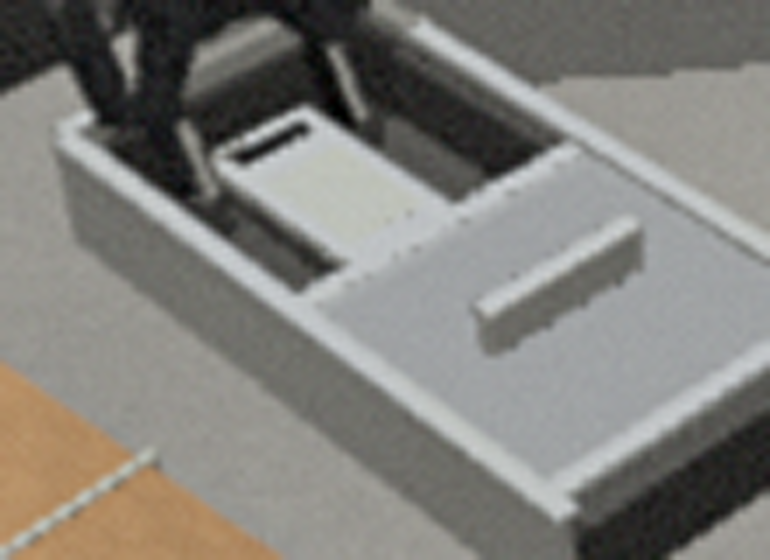

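```bash
python3 -m crank '[[72,-2,-9,18,0,0,0],[72,-5,-25,52,0,0,0],[72,-8,-43,90,0,0,0],[72,-8,-43,130,0,0,0],[40,0,-10,150,-8,1.4,0],[10,8,30,150,-16,2.8,0],[0,15,75,150,-24,4.3,0],[0,22,120,150,-25.8,4.6,0],[0,28,165,150,-25.8,4.6,0],[0,35,205,150,-25.8,4.6,0],[0,39,215,150,-25.8,4.6,0],[0,39,215,150,-25.8,4.6,0],[0,39,215,150,-25.8,4.6,0]]' 40
python3 - <<'E'
from h import *
s=r.read_state(); print(rot(s["ee_rot"]).as_matrix().round(3).tolist())
im=r.capture("wrist")[:,:,::-1]; cv2.imwrite("pics/w21.png",im)
im=r.capture("top")[:,:,::-1]; cv2.imwrite("pics/t21.png",cv2.resize(im[190:310,318:478],None,fx=5,fy=5,interpolation=cv2.INTER_CUBIC))
im=r.capture("scene")[:,:,::-1]
cv2.imwrite("pics/s21.png",cv2.resize(im[110:240,190:350],None,fx=4.6,fy=4.6,interpolation=cv2.INTER_CUBIC))
E
```

```text
time_s: 27.35
ee_pos: [0.5773, -0.1247, 0.1625]
ee_rot: [0.451, 0.547, 0.456, -0.539]
wrist_force: [-0.2, 0.3, 0.5]
gripper_width: 0.0002
[[0.004, 0.984, -0.178], [0.013, -0.178, -0.984], [-1.0, 0.002, -0.014]]
```

View pics/w21.png

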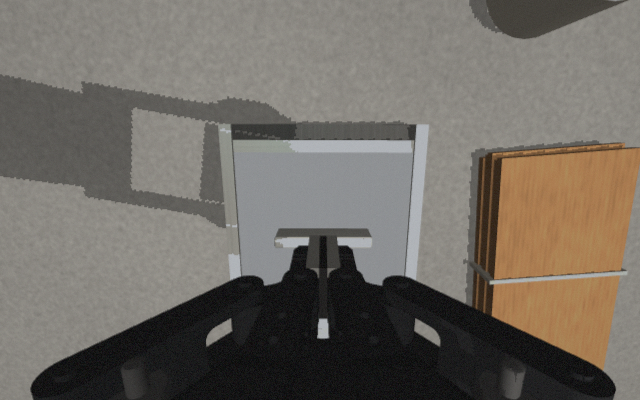

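View pics/t21.png

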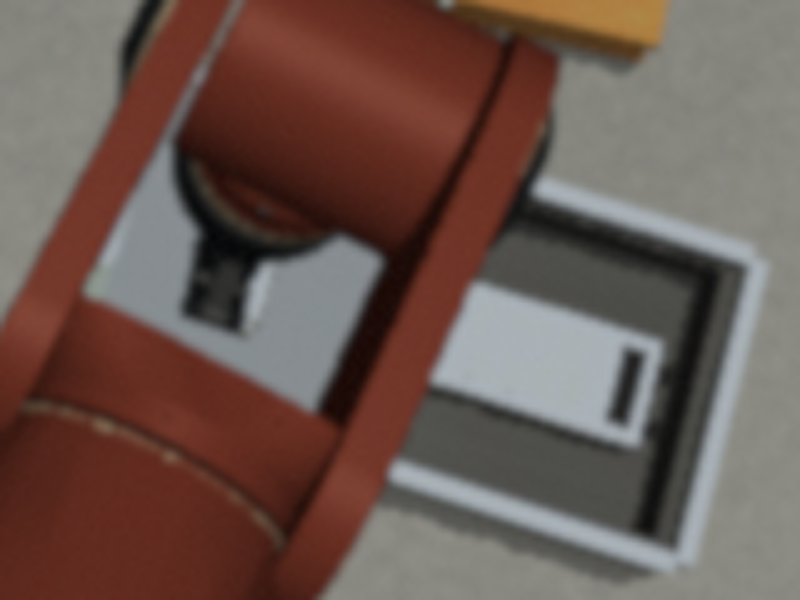

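View pics/s21.png

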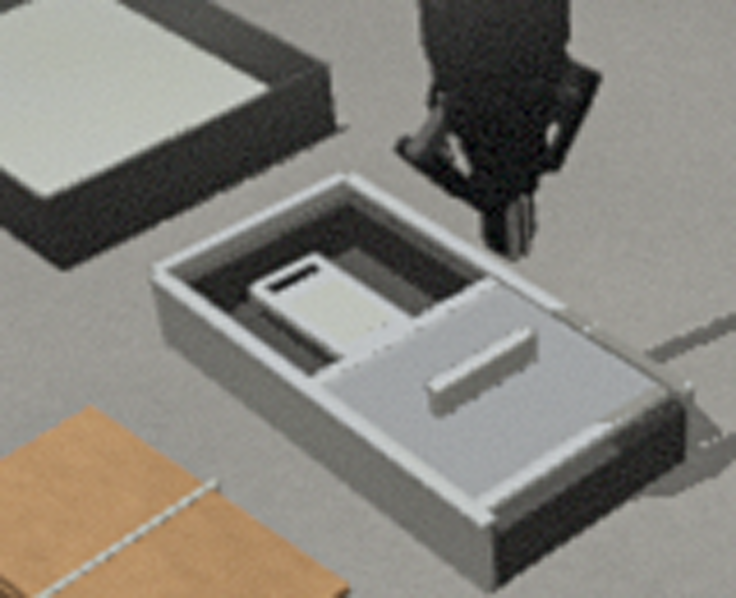

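```bash
python3 -m crank '[[0,0,0,-35,0,0,0],[0,0,0,-70,0,0,0],[0,0,0,-95,0,0,0],[0,0,0,-102,0,0,0],[0,0,0,-102,0,0,0]]'
python3 -m crank '[[0,-1.8,-9.8,0,0,0,0],[0,-2.7,-14.8,0,0,0,0],[0,-3.5,-19.7,0,0,0,0],[0,-5.3,-29.5,0,0,0,0],[0,-7.1,-39.4,0,0,0,0],[0,-8.9,-49.2,0,0,0,0],[0,-8.9,-49.2,0,0,0,0]]'
python3 - <<'E'
from h import *
im=r.capture("wrist")[:,:,::-1]; cv2.imwrite("pics/w22.png",im)
E
```

```text
time_s: 28.0
ee_pos: [0.5763, -0.1244, 0.0593]
ee_rot: [0.449, 0.547, 0.457, -0.539]
wrist_force: [-0.1, -0.1, 0.5]
gripper_width: 0.0
time_s: 28.7
ee_pos: [0.5679, -0.1748, 0.0605]
ee_rot: [0.45, 0.547, 0.456, -0.539]
wrist_force: [0.3, -0.9, -0.5]
gripper_width: 0.0002
```

View pics/w22.png

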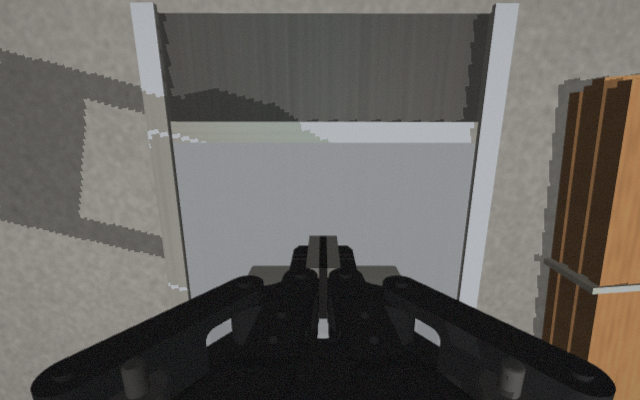

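```bash
python3 -m crank '[[0,-1.8,-9.8,0,0,0,0],[0,-3.5,-19.7,0,0,0,0],[0,-5.3,-29.5,0,0,0,0],[0,-7.1,-39.4,0,0,0,0],[0,-8.9,-49.2,0,0,0,0],[0,-10.6,-59,0,0,0,0],[0,-12.4,-68.9,0,0,0,0],[0,-14.2,-78.7,0,0,0,0],[0,-16,-88.6,0,0,0,0],[0,-17.2,-95,0,0,0,0],[0,-18,-100,0,0,0,0],[0,-18.6,-103,0,0,0,0],[0,-18.6,-103,0,0,0,0]]'
python3 -m crank '[[0,-0.4,-2,0,0,0,0],[0,-0.7,-4,0,0,0,0],[0,-1.1,-6,0,0,0,0],[0,-1.1,-6,0,0,0,0]]'
python3 - <<'E'
from h import *
s=r.read_state(); d=s["ee_pos"][:2]-[.559,-.227]; y=-.178; print("case y",(-np.sin(y)*d[0]+np.cos(y)*d[1])*1e3)
im=r.capture("top")[:,:,::-1]; cv2.imwrite("pics/t23.png",cv2.resize(im[190:310,318:478],None,fx=5,fy=5,interpolation=cv2.INTER_CUBIC))
im=r.capture("scene")[:,:,::-1]
cv2.imwrite("pics/s23.png",cv2.resize(im[110:240,190:350],None,fx=4.6,fy=4.6,interpolation=cv2.INTER_CUBIC))
E
```

```text
time_s: 30.05
ee_pos: [0.55, -0.2769, 0.0609]
ee_rot: [0.451, 0.547, 0.456, -0.538]
wrist_force: [1.5, -0.2, -0.5]
gripper_width: 0.0001
time_s: 30.45
ee_pos: [0.5491, -0.2824, 0.0609]
ee_rot: [0.451, 0.547, 0.456, -0.538]
wrist_force: [1.2, 1.4, 0.9]
gripper_width: -0.0
case y -56.280744683958524
```

View pics/s23.png

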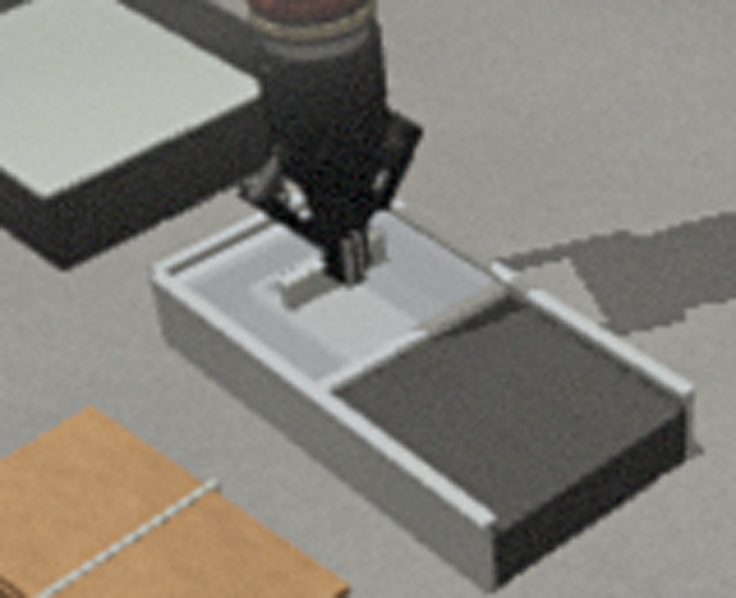

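```bash
python3 -m crank '[[0,-0.4,-2,0,0,0,0],[0,-0.7,-4,0,0,0,0],[0,-0.7,-4,0,0,0,0]]'
python3 -m crank '[[0,-0.4,-2,0,0,0,0],[0,-0.7,-4,0,0,0,0],[0,-0.7,-4,0,0,0,0]]'
```

```text
time_s: 30.85
ee_pos: [0.5484, -0.2861, 0.0609]
ee_rot: [0.451, 0.547, 0.456, -0.538]
wrist_force: [1.6, 3.9, 2.1]
gripper_width: 0.0
time_s: 31.15
ee_pos: [0.5483, -0.2862, 0.0609]
ee_rot: [0.449, 0.549, 0.458, -0.536]
wrist_force: [4.3, 16.3, 6.5]
gripper_width: -0.0001
```

```bash
python3 -m crank '[[0,1,5,0,0,0,0],[0,4,22,0,0,0,0],[0,4,24,30,0,0,0],[0,4,24,80,0,0,0],[0,4,60,130,0,0,0],[0,4,110,170,0,0,0],[0,4,160,190,0,0,0],[0,0,210,200,0,0,0],[0,-60,240,210,0,0,0],[0,-80,240,210,0,0,0],[0,-80,240,210,0,0,0]]'
python3 - <<'E'
from h import *
c=r.get_calibration("top")
for n in ("top","scene"):
    im=r.capture(n)[:,:,::-1]; cv2.imwrite(f"pics/{n}24.png",im)
    z=im[190:310,318:478] if n=="top" else im[110:240,190:350]
    cv2.imwrite(f"pics/{n}24z.png",cv2.resize(z,None,fx=4.6,fy=4.6,interpolation=cv2.INTER_CUBIC))
print(r.read_state()["ee_pos"])
E
```

```text
time_s: 32.25
ee_pos: [0.464, -0.0475, 0.2712]
ee_rot: [0.452, 0.546, 0.456, -0.538]
wrist_force: [1.1, -0.3, 0.2]
gripper_width: -0.0004
[ 0.46653896 -0.04947103  0.27077895]
```

View pics/top24z.png

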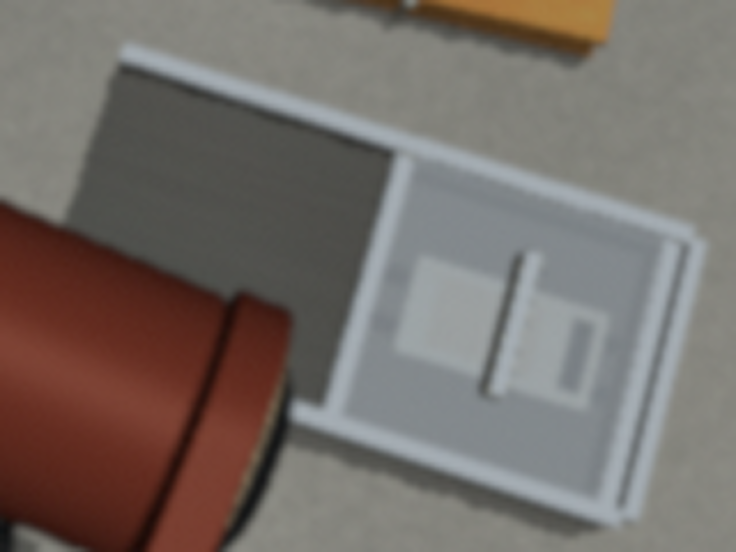

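View pics/scene24z.png

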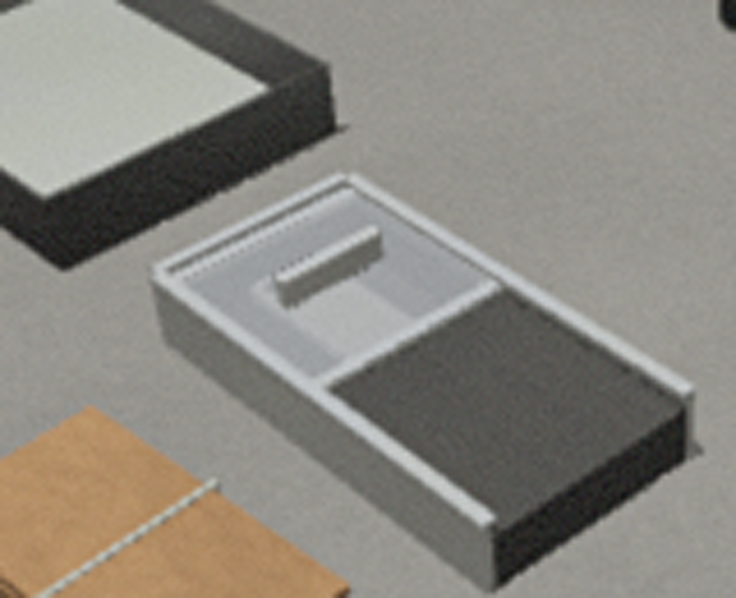

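View pics/top24.png

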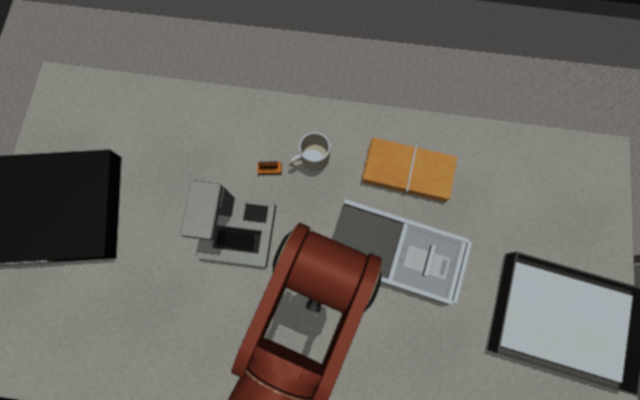

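```bash
python3 - <<'E'
from h import *
c=r.get_calibration("top"); k=4.6
o=np.array([.5586,-.228]);y=-.1837
def cs(u,v,h):
    d=onz(c,u,v,h)[:2]-o; return np.round([(np.cos(y)*d[0]+np.sin(y)*d[1])*1e3,(-np.sin(y)*d[0]+np.cos(y)*d[1])*1e3],1)
P=lambda X,Y:(318+(X+.5)/k-.5,190+(Y+.5)/k-.5)
print("handle now",cs(*P(532,252),.073),cs(*P(495,394),.073))
print("strip left out",cs(*P(397,155),.049),cs(*P(328,405),.049))
print("strip right out",cs(*P(680,242),.049),cs(*P(620,505),.049))
print("frame inner",cs(*P(688,245),.054),cs(*P(627,512),.054),"outer",cs(*P(706,242),.054),cs(*P(636,518),.054))
im=cv2.imread("pics/top24.png"); cv2.imwrite("pics/endz.png",cv2.resize(im[230:310,440:475],None,fx=9,fy=7,interpolation=cv2.INTER_CUBIC))
im=cv2.imread("pics/scene24.png"); cv2.imwrite("pics/sendz.png",cv2.resize(im[140:180,215:285],None,fx=10,fy=10,interpolation=cv2.INTER_CUBIC))
E
```

```text
handle now [ 38.9 -73.8] [-39.3 -74.7]
strip left out [71.6  5.3] [-70.7   3.2]
strip right out [  74.5 -154.8] [ -71.5 -158.4]
frame inner [  73.2 -157.8] [ -74.2 -161.2] outer [  77.9 -166.7] [ -75.7 -166.5]
```

View pics/endz.png

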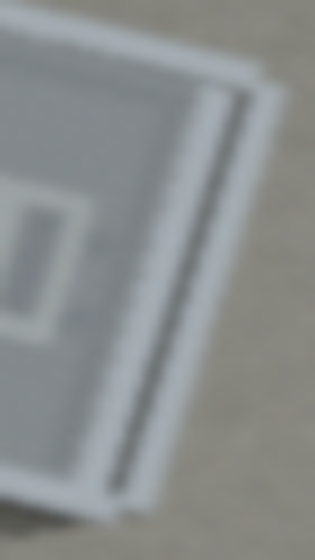

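View pics/sendz.png

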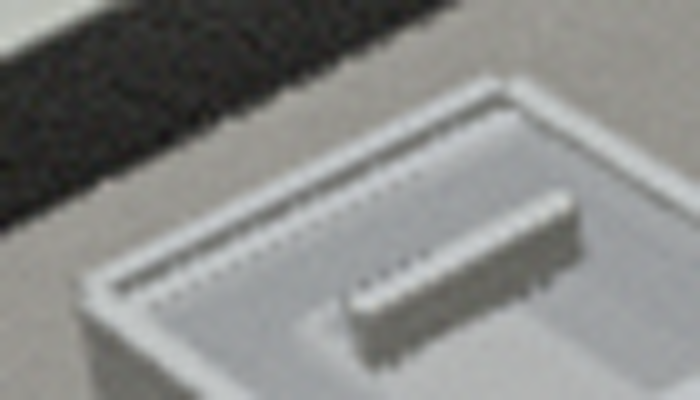

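```bash
python3 -m crank '[[0,20,-40,0,0,0,0],[0,50,-85,0,0,0,0],[0,75,-130,-20,0,0,0],[0,84,-175,-50,0,0,0],[0,84,-210,-90,0,0,0],[0,84,-216,-130,0,0,0],[0,84,-216,-170,0,0,0],[0,84,-216,-200,0,0,0],[0,84,-216,-210,0,0,0],[0,84,-216,-210,0,0,0],[0,82,-228,-210,0,0,0],[0,81,-235,-210,0,0,0],[0,80.4,-238,-210,0,0,0],[0,80,-240,-210,0,0,0],[0,80,-240,-210,0,0,0]]'
python3 -m crank '[[0,-0.2,-1,0,0,0,0],[0,-0.4,-2,0,0,0,0],[0,-0.4,-2,0,0,0,0],[0,-0.4,-2,0,0,0,0]]'
```

```text
time_s: 33.85
ee_pos: [0.55, -0.2866, 0.0634]
ee_rot: [0.449, 0.55, 0.457, -0.535]
wrist_force: [3.6, 16.3, 5.5]
gripper_width: 0.0002
time_s: 34.25
ee_pos: [0.5499, -0.2866, 0.0634]
ee_rot: [0.449, 0.551, 0.458, -0.534]
wrist_force: [4.4, 21.4, 6.6]
gripper_width: 0.0004
```

```bash
python3 -m crank '[[0,1,7,0,0,0,0],[0,4,24,0,0,0,0],[0,4,26,30,0,0,0],[0,4,26,80,0,0,0],[0,4,60,130,0,0,0],[0,4,110,170,0,0,0],[0,4,160,190,0,0,0],[0,-30,200,210,0,0,0],[0,-80,240,210,0,0,0],[0,-100,240,210,0,0,0],[0,-100,240,210,0,0,0],[0,-100,240,210,0,0,0]]'
python3 - <<'E'
from h import *
a=cv2.imread("pics/scene0.png")
im=r.capture("scene")[:,:,::-1]; cv2.imwrite("pics/s25.png",im)
print("mug/stamp change",np.abs(cv2.GaussianBlur(im,(5,5),0).astype(int)-cv2.GaussianBlur(a,(5,5),0))[245:310,270:375].max(), r.read_state()["joint_vel"].round(3))
b=cv2.imread("pics/s25.png")
cv2.imwrite("pics/s25z.png",cv2.resize(b[130:310,200:480],None,fx=2.8,fy=2.8))
E
```

```text
time_s: 35.45
ee_pos: [0.4466, -0.0515, 0.272]
ee_rot: [0.452, 0.548, 0.455, -0.537]
wrist_force: [0.2, -0.0, -0.1]
gripper_width: 0.0002
mug/stamp change 6 [-0.017  0.048 -0.021  0.001 -0.003 -0.003]
```

View pics/s25z.png

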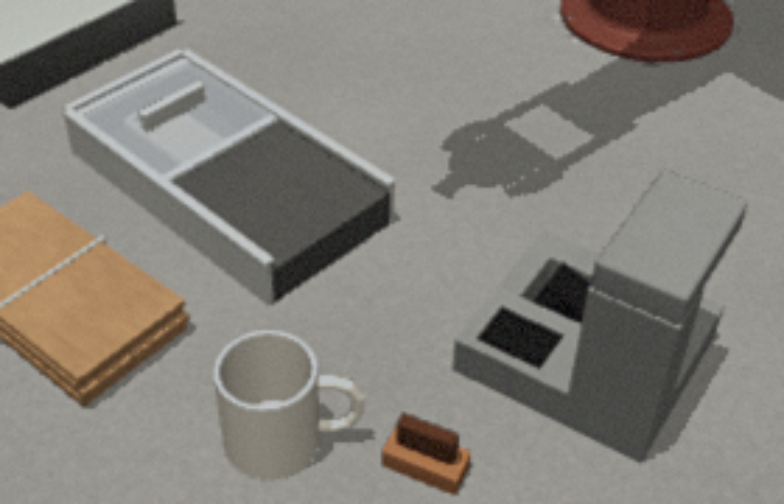

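The door is shut with the cartridge visible beneath it, the bay is empty, the mug and stamp haven't moved, and the arm is clear of everything.

```bash
python3 - <<'E'
from workcell import r
print(r.hand_in())
E
```

```text
the job is handed in; nothing more can be done
None
```

I pressed the cartridge's end under the scanner head until the rocker reached its stop. I then took the cartridge by its raised end, laid it flat and lengthwise on the two rails, and slid the door shut. The job was handed in at about 35.5 s of the 64 s allowed.

- **Extra step:** my first grip leaned too far, so laying the cartridge flat would have driven the gripper into the case's end frame. I set the cartridge back on the tipped rocker along the same path and took it again nearly upright. It did not slip in either grip.
- **Placing:** on touching the rails it was centred on them to about 1 mm. When the fingers opened it shifted by no more than about a pixel, and it still looked flat and right way up through the shut door.
- **Door:** it came up against a solid stop. Pushing at 16 N and again at 21 N did not move it further.
- **Door travel doesn't quite match:** in the top camera the handle moved about 148.4 mm instead of 150 mm. A thin dark line also shows at the end frame. I put the difference down to camera accuracy of about 2 mm and the frame's shaded inner face, but I could not confirm that.
- **Mug and stamp:** the scene camera showed no change from the first picture. The robot was touching nothing at hand-in.

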